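# Find the two page weights that still grip and set them on the music desk

### The job

Two of the four page weights still have sticky pads and the other two have gone slick, though they look the same: drag each one a few centimetres along the table to feel how hard it drags and leave it there, lifting none until all four have been dragged. Then set the two that grip flat on the sloping desk, one in the middle of each page, where they must stay by themselves, and leave the two slick ones standing on the table. Handle them gently, never let a weight slide down against the desk's ledge, and leave the other things alone.

Things in the scene. Friction and masses are not known exactly. Their poses are not given: they have to be found in the camera images.
- weight_a: one of four page weights that look exactly alike: grey painted steel block with a thin beech top, 70 mm long (own x), 50 mm wide (own y), 36 mm high, about 0.8 kg. It stands on a captive round pad hidden under it, its rim 2 mm clear of the surface. Origin: centre of the pad's underside; z up out of the top. Starts on the table, long side within 20 degrees of world x.
- weight_b: page weight, built as weight_a. The hidden pad is 33 mm across and has up to 1 mm of play in the block. On any two of the four (different each time, no matter the name) it is sticky and the weight drags with about 4 to 10 N when pushed low by one finger; on the other two it is slick and drags with less than 2 N. The wrist reading is noisy (about 1 N), so take several.
- weight_c: page weight, built as weight_a; its pad may be sticky or slick (see weight_b).
- weight_d: page weight, built as weight_a; its pad may be sticky or slick (see weight_b).
- board: the sloping board of the beech music desk, fixed to the table; 260 mm (own x, uphill, away from the robot) by 340 mm (own y), sloping at 18 degrees; rigid. Origin: centre of its top face, 64 mm above the table; z points out of the face. Too steep for the slick pads, which slide down it; the sticky ones hold.
- page_left (a point): middle of the left-hand page (210 mm up the slope by 150 mm across) lying flat and fixed on the board, 78 mm to the +y side of the board's centre; axes as the board's: x uphill, z out of the face.
- page_right (a point): the same for the right-hand page, 78 mm to the -y side of the board's centre.
- ledge: wooden ledge along the board's lower edge, 12 mm thick, standing 14 mm out of the board's face; its uphill side lies 130 mm downhill of the board's centre. The origin given is that of the board, not the ledge's middle.
- glass: empty drinking glass, 68 mm across, 105 mm high; bystander, origin at the centre of its underside
- rosin: round amber cake of rosin, 34 mm across, 16 mm high, among the weights; bystander, origin at the centre of its underside
- eraser: white eraser, 36 x 18 x 12 mm; bystander, origin at the centre of its underside
- tuner: black tuner, 50 x 80 x 22 mm; bystander, origin at the centre of its underside
- dish: small blue dish, 64 mm across, 22 mm high; bystander, origin at the centre of its underside
- sharpener: aluminium pencil sharpener, 26 x 16 x 12 mm; bystander, origin at the centre of its underside
There are look-alikes about, which are no part of the job. What is shaped like the weight_d but orange is not meant. Leave any purple look-alike of the weight_b alone.

How it is judged:
On the way:
1. all four weights have been dragged at least 15 mm along the table and stand on it (distance of each of weight_a, weight_b, weight_c, weight_d from where it was at the start of the episode above 0.015 m and height (world z) of each of weight_a, weight_b, weight_c, weight_d below 0.005 m and angle between each of weight_a, weight_b, weight_c, weight_d's own z axis and vertical below 0.1 rad), for 0.2 s.
At the end, for the whole second after the job is handed in: one weight lies flat (within 5 degrees) and at rest on each page, its centre within 50 mm up or down the slope and 40 mm sideways of the page's middle, and the other two weights stand upright on the table; all released (((x of weight_a in the frame of page_left between -0.05 and 0.05 m and y of weight_a in the frame of page_left between -0.04 and 0.04 m and z of weight_a in the frame of page_left between -0.006 and 0.006 m and angle between the z axis of weight_a and the z axis of board, either way round below 0.09 rad) or (x of weight_b in the frame of page_left between -0.05 and 0.05 m and y of weight_b in the frame of page_left between -0.04 and 0.04 m and z of weight_b in the frame of page_left between -0.006 and 0.006 m and angle between the z axis of weight_b and the z axis of board, either way round below 0.09 rad) or (x of weight_c in the frame of page_left between -0.05 and 0.05 m and y of weight_c in the frame of page_left between -0.04 and 0.04 m and z of weight_c in the frame of page_left between -0.006 and 0.006 m and angle between the z axis of weight_c and the z axis of board, either way round below 0.09 rad) or (x of weight_d in the frame of page_left between -0.05 and 0.05 m and y of weight_d in the frame of page_left between -0.04 and 0.04 m and z of weight_d in the frame of page_left between -0.006 and 0.006 m and angle between the z axis of weight_d and the z axis of board, either way round below 0.09 rad)) and ((x of weight_a in the frame of page_right between -0.05 and 0.05 m and y of weight_a in the frame of page_right between -0.04 and 0.04 m and z of weight_a in the frame of page_right between -0.006 and 0.006 m and angle between the z axis of weight_a and the z axis of board, either way round below 0.09 rad) or (x of weight_b in the frame of page_right between -0.05 and 0.05 m and y of weight_b in the frame of page_right between -0.04 and 0.04 m and z of weight_b in the frame of page_right between -0.006 and 0.006 m and angle between the z axis of weight_b and the z axis of board, either way round below 0.09 rad) or (x of weight_c in the frame of page_right between -0.05 and 0.05 m and y of weight_c in the frame of page_right between -0.04 and 0.04 m and z of weight_c in the frame of page_right between -0.006 and 0.006 m and angle between the z axis of weight_c and the z axis of board, either way round below 0.09 rad) or (x of weight_d in the frame of page_right between -0.05 and 0.05 m and y of weight_d in the frame of page_right between -0.04 and 0.04 m and z of weight_d in the frame of page_right between -0.006 and 0.006 m and angle between the z axis of weight_d and the z axis of board, either way round below 0.09 rad)) and ((x of weight_a in the frame of page_left between -0.05 and 0.05 m and y of weight_a in the frame of page_left between -0.04 and 0.04 m and z of weight_a in the frame of page_left between -0.006 and 0.006 m and angle between the z axis of weight_a and the z axis of board, either way round below 0.09 rad) or (x of weight_a in the frame of page_right between -0.05 and 0.05 m and y of weight_a in the frame of page_right between -0.04 and 0.04 m and z of weight_a in the frame of page_right between -0.006 and 0.006 m and angle between the z axis of weight_a and the z axis of board, either way round below 0.09 rad) or (height (world z) of weight_a below 0.005 m and angle between weight_a's own z axis and vertical below 0.1 rad)) and ((x of weight_b in the frame of page_left between -0.05 and 0.05 m and y of weight_b in the frame of page_left between -0.04 and 0.04 m and z of weight_b in the frame of page_left between -0.006 and 0.006 m and angle between the z axis of weight_b and the z axis of board, either way round below 0.09 rad) or (x of weight_b in the frame of page_right between -0.05 and 0.05 m and y of weight_b in the frame of page_right between -0.04 and 0.04 m and z of weight_b in the frame of page_right between -0.006 and 0.006 m and angle between the z axis of weight_b and the z axis of board, either way round below 0.09 rad) or (height (world z) of weight_b below 0.005 m and angle between weight_b's own z axis and vertical below 0.1 rad)) and ((x of weight_c in the frame of page_left between -0.05 and 0.05 m and y of weight_c in the frame of page_left between -0.04 and 0.04 m and z of weight_c in the frame of page_left between -0.006 and 0.006 m and angle between the z axis of weight_c and the z axis of board, either way round below 0.09 rad) or (x of weight_c in the frame of page_right between -0.05 and 0.05 m and y of weight_c in the frame of page_right between -0.04 and 0.04 m and z of weight_c in the frame of page_right between -0.006 and 0.006 m and angle between the z axis of weight_c and the z axis of board, either way round below 0.09 rad) or (height (world z) of weight_c below 0.005 m and angle between weight_c's own z axis and vertical below 0.1 rad)) and ((x of weight_d in the frame of page_left between -0.05 and 0.05 m and y of weight_d in the frame of page_left between -0.04 and 0.04 m and z of weight_d in the frame of page_left between -0.006 and 0.006 m and angle between the z axis of weight_d and the z axis of board, either way round below 0.09 rad) or (x of weight_d in the frame of page_right between -0.05 and 0.05 m and y of weight_d in the frame of page_right between -0.04 and 0.04 m and z of weight_d in the frame of page_right between -0.006 and 0.006 m and angle between the z axis of weight_d and the z axis of board, either way round below 0.09 rad) or (height (world z) of weight_d below 0.005 m and angle between weight_d's own z axis and vertical below 0.1 rad)) and linear speed of each of weight_a, weight_b, weight_c, weight_d below 0.01 m/s); the robot touches nothing.
It fails at once if a weight is lifted (30 mm) while any of the four has not yet been dragged 15 mm from its start (height (world z) of any of weight_a, weight_b, weight_c, weight_d above 0.03 m and distance of any of weight_a, weight_b, weight_c, weight_d from where it was at the start of the episode below 0.015 m).
It fails at once if a weight touches the desk's ledge (contact force between any of weight_a, weight_b, weight_c, weight_d and ledge above 0.3 N).
It fails at once if a weight is gripped or pushed with more than 90 N in all (contact force between the fingers and weight_a above 90 N or contact force between the fingers and weight_b above 90 N or contact force between the fingers and weight_c above 90 N or contact force between the fingers and weight_d above 90 N).
It fails at once if a bystander is moved by more than 15 mm (distance of any of glass, rosin, eraser, tuner, dish, sharpener from where it was at the start of the episode above 0.015 m).
It also fails if it takes over 72 s, if anything falls off the work surface, if the arm or the gripper's body presses on something with over 40 N, if the wrist force passes 120 N, or if a joint passes its speed limit or range.

### The arm

A 7-joint arm with a two-finger parallel gripper is mounted at the origin on the work surface. World frame = base frame: x ahead of the robot, y to its left, z up, the work surface at z = 0. Lengths are in m, angles in rad, forces in N, time in s.
With the tool pointing down it reaches from about 0.425 to 0.875 m from the base axis. Payload 4.7 kg.
Tool frame: the origin (TCP) lies at the very end of the fingers, on their centre line; the grasp point (between the pads) lies 19 mm behind it; z points along the fingers, y is the line along which they close (so a half turn about z gives the same grasp; the last joint's range is limited). The gripper opens to 87 mm and grips with 3 to 60 N. Pads are 19 mm wide; open, the fingers measure 117 mm over their backs; the gripper's body (75 mm by 190 mm) begins 51 mm behind the grasp point.
Start: joints at [1.157, 0.321, -0.07, 1.45, 0.023, 1.371, -0.057], TCP at [0.27, -0.591, 0.223] pointing down, gripper open.
Joint ranges: [-2.86, 2.86], [-0.3, 2.09], [-1.38, 1.24], [0.06, 2.45], [-1.56, 4.7], [0.09, 2.05], [-2.69, 2.69]. Speed limits (rad/s): [2.57, 2.57, 3.14, 3.14, 3.14, 3.14, 3.14].

### API

Orientations are given as a rotation vector (axis times angle).
In Python, from bench import ctrl, vision gives the robot as it stands.
- The arm moves only by the tool jog_arm, never from a script. Its argument "increments" is a list of rows, each an object of numbers: "tx", "ty", "tz": the shift along the tool's x, y, z in mm; "wx", "wy", "wz": the turn, a rotation vector about the tool's x, y, z in rad; "gripper": the opening, from 0 (shut) to 1 (fully open). In form: [{"tx": .., "ty": .., "tz": .., "wx": .., "wy": .., "wz": .., "gripper": ..}, ...]. A call has exactly 5 rows; each row is the pose to reach, as a shift and turn from the pose commanded when the call began, along the tool's axes at that moment; what a row does not reach only later rows make up. A row lasts 1/12 s, in which the tool goes at most 41.7 mm and 7.16 degrees, less where a joint would pass 70% of its speed; a pose out of reach is approached as far as the arm can. A call with a gripper value outside its range is refused whole. The fingers move at their own pace and stop on an object; "grip_force" is the grip in N (left out, the last holds). Time passes only in rows, so rows that repeat a pose let the fingers close, or fill a call up. It gives the time, the measured TCP pose, the force, the opening and the grip force at its end, in the units of the state.
- ctrl.get_state(): the state, without advancing time (a new reading comes with each control period).
- vision.get_image(name): name is "side" or "top" or "wrist"; returns a dict with "color" (420x560x3 uint8, blue, green, red), "fx", "fy", "cx", "cy" (pixels), "extrinsics" (4x4, takes a point from world to camera coordinates). Camera axes: x right, y down, z forward; pixel columns grow to the right and rows downward; lengths in m; the calibration is good to about 2 mm. The wrist camera is an equidistant fisheye: a pixel r from the principal point sees the ray r / f radians off the axis. A picture is of the moment at which its call begins. There is no depth.
- ctrl.close_job(): hands the job in; it is judged then, once.
Trained networks look in the newest picture that a camera, given by its name, has taken for a name from the list of things; names that differ only in an ending like _2 or _b are one class to them, and where a whole thing is asked for, a point or a joint stands for the part that bears it (a point fixed in the world has none). Each returns a list of dicts, best first, with "conf" (0 to 1); they miss things now and then, are a little off and sometimes report something else, mostly with a low value. They report only what shows in the picture. A call takes as long as a camera call. They do not tell look-alikes from the thing itself.
- vision.spot_in(camera, thing): "bbox" ([left, top, right, bottom] in pixels, round what is visible of it).
The state is a dict: "time": time; "joint_positions": joint angles; "qd": joint speeds; "joint_torque": joint torques, N m; "position": TCP position; "tool_rot": TCP orientation; "ft_force": force on the tool from outside, world axes, zero at the start; "torque": the same for the moment, N m; "grip_width": opening from 0.0 (shut) to 1.0 (fully open); "grip_force": force on a finger pad.
Only numpy, scipy, OpenCV 4.12 (cv2) and the standard library are available. Lean on these libraries where they do the work, as an engineer would, in place of code of your own. Each camera call takes 0.05 s, during which the arm holds its last target. There are 200 camera calls.

## Working session

There is one attempt and no reset: what is moved stays moved. The work goes in short steps, Python scripts to look and compute and a tool call to move; the robot and the scene stay as the last step left them, time stands still between calls to the robot, and variables do not carry over. Pictures are saved under pics/ and viewed, at most 10 in all, crops included, and the job is handed in when it is done.

Besides the shell and the picture viewer there is one more tool, called after "Call:" as name(argument=value, ...) on one line, values as JSON. jog_arm: Moves the arm, as the interface text tells. Its arguments: {"type":"object","properties":{"increments":{"type":"array"},"grip_force":{"type":"number"}},"required":["increments"]}

```bash
ls; mkdir -p pics; cat > h.py <<'E'
import numpy as np, cv2
from bench import ctrl, vision
from scipy.spatial.transform import Rotation as R
def ray(im,u,v):
    E=np.array(im["extrinsics"]);c=-E[:3,:3].T@E[:3,3]
    d=np.array([(u-im["cx"])/im["fx"],(v-im["cy"])/im["fy"],1.]);return c,E[:3,:3].T@d
def onz(im,u,v,z):
    c,d=ray(im,u,v);return c+d*(z-c[2])/d[2]
def proj(im,p):
    E=np.array(im["extrinsics"]);q=E[:3,:3]@np.array(p)+E[:3,3]
    return im["fx"]*q[0]/q[2]+im["cx"],im["fy"]*q[1]/q[2]+im["cy"]
E
python3 - <<'E'
from h import *
im=vision.get_image("top");cv2.imwrite("pics/top0.png",im["color"])
for n in ["weight_a","board","glass","rosin","eraser","tuner","dish","sharpener"]:
    for d in vision.spot_in("top",n):
        b=d["bbox"];u,v=(b[0]+b[2])/2,(b[1]+b[3])/2
        print(n,round(d["conf"],2),np.round(b),np.round(onz(im,u,v,0.03),3))
im2=vision.get_image("side");cv2.imwrite("pics/side0.png",im2["color"])
s=ctrl.get_state();print(s["tool_rot"],s["ft_force"],s["time"]);print(im["extrinsics"],im["fx"])
E
```

```text
pics
weight_a 0.97 [368. 226. 396. 258.] [ 0.437 -0.326  0.03 ]
weight_a 0.83 [368. 120. 397. 148.] [ 0.726 -0.34   0.03 ]
weight_a 0.82 [284. 164. 305. 192.] [ 0.608 -0.101  0.03 ]
weight_a 0.79 [290. 215. 313. 244.] [ 0.47  -0.116  0.03 ]
weight_a 0.77 [368. 162. 394. 196.] [ 0.602 -0.331  0.03 ]
weight_a 0.56 [346. 272. 382. 302.] [ 0.322 -0.274  0.03 ]
board 0.75 [ 85. 149. 236. 258.] [0.543 0.253 0.03 ]
board 0.44 [283. 163. 307. 194.] [ 0.606 -0.101  0.03 ]
glass 0.88 [245. 112. 268. 146.] [0.744 0.    0.03 ]
eraser 0.74 [282. 162. 308. 195.] [ 0.607 -0.103  0.03 ]
eraser 0.66 [325. 240. 340. 253.] [ 0.427 -0.196  0.03 ]
tuner 0.6 [296. 126. 324. 143.] [ 0.727 -0.144  0.03 ]
dish 0.65 [415. 201. 439. 222.] [ 0.516 -0.446  0.03 ]
sharpener 0.64 [366. 163. 395. 194.] [ 0.604 -0.329  0.03 ]
sharpener 0.47 [329. 152. 335. 163.] [ 0.663 -0.202  0.03 ]
[ 3.06994008e+00  6.66938910e-01 -3.93900080e-05] [ 0.06347145 -1.0307591  -0.75581834] 0.5
[[-0.00840792 -0.99995573 -0.00422372 -0.0368926 ]
 [-0.99065372  0.00890462 -0.13610991  0.52287411]
 [ 0.13614149  0.00303985 -0.99068474  1.01920688]
 [ 0.          0.          0.          1.        ]] 403.80904570212476
```

View pics/top0.png

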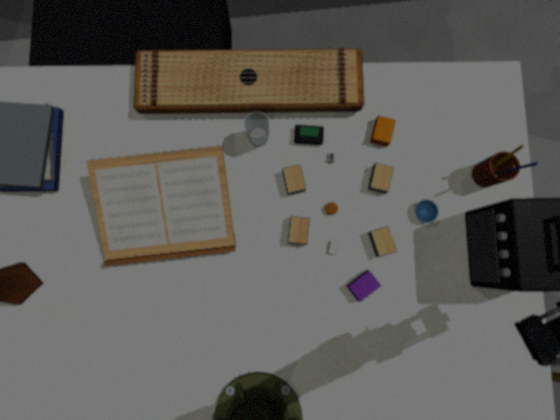

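View pics/side0.png

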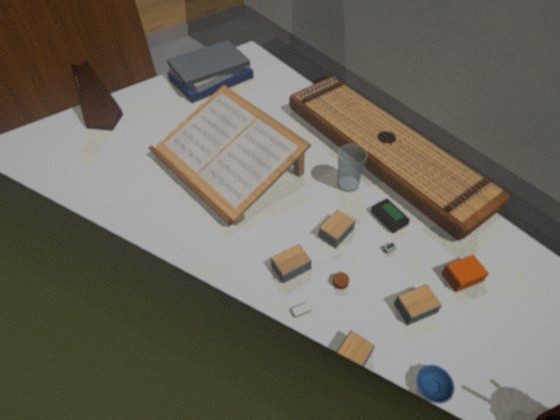

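The four beech-topped weights appear in the top view at about (293,180), (299,230), (381,178) and (382,241). The look-alikes are the orange block (383,131) and the purple block (364,286), and I won't touch either. Next I'll measure the tops and pages.

```bash
python3 - <<'E'
from h import *
im=vision.get_image("top");c=im["color"]
hsv=cv2.cvtColor(c,cv2.COLOR_BGR2HSV)
k=cv2.resize(c[110:310,270:450],None,fx=3,fy=3,interpolation=cv2.INTER_CUBIC)
for n,(u,v) in dict(w1=(293,180),w2=(299,230),w3=(381,178),w4=(382,241)).items():
    x0,y0=u-24,v-24
    p=cv2.resize(c[y0:y0+48,x0:x0+48],None,fx=8,fy=8,interpolation=cv2.INTER_CUBIC)
    h=cv2.cvtColor(p,cv2.COLOR_BGR2HSV)
    m=((h[...,0]>8)&(h[...,0]<30)&(h[...,1]>55)&(h[...,2]>75)).astype(np.uint8)
    m=cv2.morphologyEx(m,cv2.MORPH_OPEN,np.ones((9,9)))
    cs,_=cv2.findContours(m,cv2.RETR_EXTERNAL,cv2.CHAIN_APPROX_NONE)
    cc=max(cs,key=cv2.contourArea)[:,0,:]
    W=np.array([onz(im,(a+.5)/8-.5+x0,(b+.5)/8-.5+y0,0.036)[:2]*1000 for a,b in cc],np.float32)
    r=cv2.minAreaRect(W);b=cv2.boxPoints(r)
    e=max([(b[1]-b[0]),(b[2]-b[1])],key=np.linalg.norm)
    ang=np.degrees(np.arctan2(e[1],e[0]));ang=(ang+90)%180-90
    M=cv2.moments(W);print(n,np.round(r[0],1),np.round(r[1],1),round(ang,1),'cent',round(M['m10']/M['m00'],1),round(M['m01']/M['m00'],1))
    for q in b:
        uu,vv=proj(im,[q[0]/1000,q[1]/1000,.036]);cv2.circle(k,(int((uu-270+.5)*3),int((vv-110+.5)*3)),2,(0,0,255),-1)
cv2.imwrite("pics/crop1.png",k)
# board page outline: model projection overlay
from scipy.optimize import least_squares
bd=cv2.resize(c[140:270,80:245],None,fx=4,fy=4,interpolation=cv2.INTER_CUBIC)
cv2.imwrite("pics/board.png",bd)
E
```

```text
w1 [606.  -97.8] [68.2 48.4] 11.9 cent 605.8 -98.0
w2 [ 469.5 -107.7] [48.3 67.6] -6.8 cent 469.5 -107.9
w3 [ 607.8 -330.1] [47.4 67.3] -14.6 cent 607.9 -330.2
w4 [ 438.7 -326.9] [66.7 47.2] 16.4 cent 438.6 -326.9
```

View pics/crop1.png

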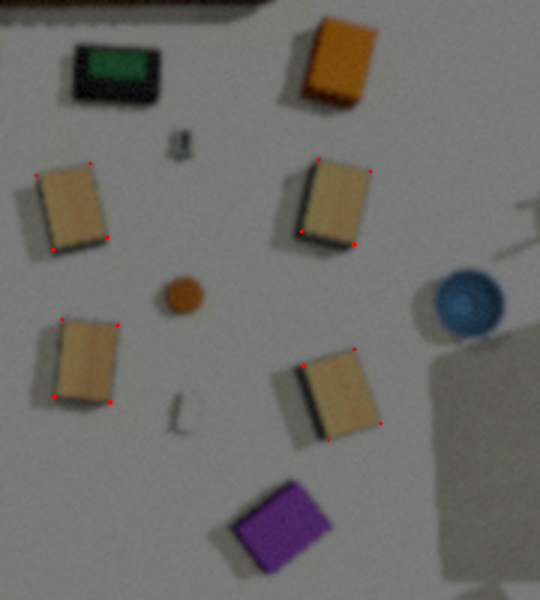

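View pics/board.png

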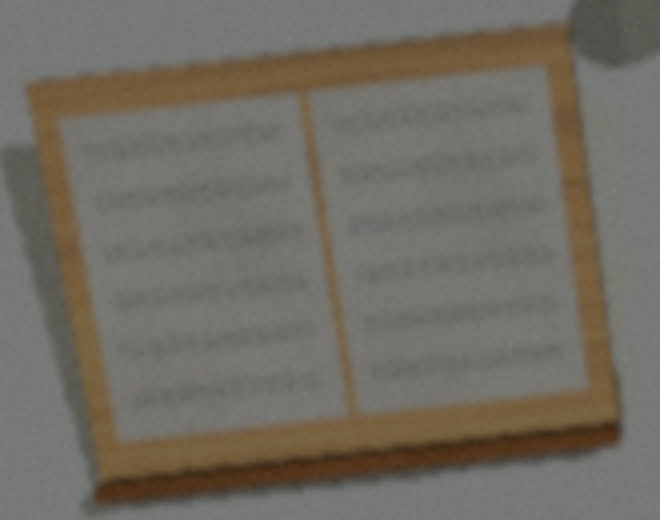

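The crop shows the fitted red corners sitting on all four beech tops at (70,210), (87,360), (337,205) and (340,395). Orange and purple are excluded. In the board crop the page corners are clear, running from about (60,118) to (588,387). Next I'll fit the board and plan the drags.

```bash
cat >> h.py <<'E'
def down(yaw): # tool x at yaw, z down
    return R.from_euler('z',yaw,degrees=True)*R.from_euler('x',180,degrees=True)
def plan(wps,start=None):
    """wps: list of (xyz mm, Rotation); prints increments from pose to pose"""
    s=ctrl.get_state()
    p,r=(np.array(s["position"])*1000,R.from_rotvec(s["tool_rot"])) if start is None else start
    for q,t in wps:
        d=r.inv().apply(np.array(q)-p);w=(r.inv()*t).as_rotvec()
        print("t",np.round(d,0)+0,"w",np.round(w,3)+0,"mm",round(np.linalg.norm(d)),"deg",round(np.degrees(np.linalg.norm(w)),1))
        p,r=np.array(q,float),t
def drag(x,y,yaw,sgn,pre=12,push=10,n=3,z=10,h=80):
    rt=down(yaw);v=sgn*np.array([-np.sin(np.radians(yaw)),np.cos(np.radians(yaw)),0]);c=np.array([x,y,0.])
    o=[(c+[0,0,h],rt),(c+[0,0,z],rt),(c+v*(pre-3)+[0,0,z],rt)]
    o+=[(c+v*(pre-3+push*(i+1))+[0,0,z],rt) for i in range(n)]
    e=c+v*(pre-3+push*n-pre);return o+[(e+[0,0,z],rt),(e+[0,0,h],rt)]
E
python3 - <<'E'
from h import *
from scipy.optimize import least_squares
im=vision.get_image("top")
px=np.array([(60,118),(300,92),(311,92),(547,66),(588,387),(358,415),(346,415),(118,441)],float)
px=(px+.5)/4-.5+[80,140]
P=np.array([(105,153),(105,3),(105,-3),(105,-153),(-105,-153),(-105,-3),(-105,3),(-105,153)])/1000
def Tb(a): return R.from_euler('z',a[2])*R.from_euler('y',-18,degrees=True)
f=lambda a:np.ravel([np.array(proj(im,Tb(a).apply([b[0],b[1],0])+[a[0],a[1],.064]))-q for b,q in zip(P,px)])
s=least_squares(f,[.54,.25,0.]);print("board",s.x,np.degrees(s.x[2]),np.abs(s.fun).max())
for n,y in(("L",.078),("R",-.078)): print(n,Tb(s.x).apply([0,y,0])+[s.x[0],s.x[1],.064])
plan([([350,-460,200],down(16.4))]+drag(439,-327,16.4,1))
print(ctrl.get_state()["position"])
E
```

```text
board [0.53684212 0.24030759 0.09818487] 5.625578493209979 0.7412845527016998
L [0.529196   0.31793192 0.064     ]
R [0.54448824 0.16268326 0.064     ]
t [128. -86.  23.] w [0.    0.    0.142] mm 156 deg 8.1
t [ 123. -102.  120.] w [0. 0. 0.] mm 200 deg 0.0
t [ 0.  0. 70.] w [0. 0. 0.] mm 70 deg 0.0
t [ 0. -9.  0.] w [0. 0. 0.] mm 9 deg 0.0
t [  0. -10.   0.] w [0. 0. 0.] mm 10 deg 0.0
t [  0. -10.   0.] w [0. 0. 0.] mm 10 deg 0.0
t [  0. -10.   0.] w [0. 0. 0.] mm 10 deg 0.0
t [ 0. 12.  0.] w [0. 0. 0.] mm 12 deg 0.0
t [  0.   0. -70.] w [0. 0. 0.] mm 70 deg 0.0
[ 0.26965252 -0.59146652  0.22262142]
```

Call:
jog_arm(increments=[{"tx": 128,"ty": -86,"tz": 23,"wz": 0.142,"gripper": 0.85},{"tx": 128,"ty": -86,"tz": 23,"wz": 0.142,"gripper": 0.85},{"tx": 128,"ty": -86,"tz": 23,"wz": 0.142,"gripper": 0.85},{"tx": 128,"ty": -86,"tz": 23,"wz": 0.142,"gripper": 0.85},{"tx": 128,"ty": -86,"tz": 23,"wz": 0.142,"gripper": 0.85}])

```text
validation failed for argument at $.in...
```

Call:
jog_arm(increments=[{"tx": 123,"ty": -102,"tz": 120,"gripper": 0.85},{"tx": 123,"ty": -102,"tz": 120,"gripper": 0.85},{"tx": 123,"ty": -102,"tz": 120,"gripper": 0.85},{"tx": 123,"ty": -102,"tz": 120,"gripper": 0.85},{"tx": 123,"ty": -102,"tz": 120,"gripper": 0.85}])

```text
validation failed for argument at $.in...
```

```bash
python3 - <<'E'
from h import *
plan(drag(439,-327,16.4,1))
s=ctrl.get_state();print(s["time"],s["joint_positions"],s["ft_force"],s["grip_width"])
cv2.imwrite("pics/wrist1.png",vision.get_image("wrist")["color"])
E
```

```text
t [ 264. -170.  143.] w [0.    0.    0.142] mm 345 deg 8.1
t [ 0.  0. 70.] w [0. 0. 0.] mm 70 deg 0.0
t [ 0. -9.  0.] w [0. 0. 0.] mm 9 deg 0.0
t [  0. -10.   0.] w [0. 0. 0.] mm 10 deg 0.0
t [  0. -10.   0.] w [0. 0. 0.] mm 10 deg 0.0
t [  0. -10.   0.] w [0. 0. 0.] mm 10 deg 0.0
t [ 0. 12.  0.] w [0. 0. 0.] mm 12 deg 0.0
t [  0.   0. -70.] w [0. 0. 0.] mm 70 deg 0.0
0.6 [ 1.15712909  0.32096061 -0.07011415  1.45048173  0.02258122  1.37078394
 -0.05689342] [-0.27386631  0.57812007 -0.33891931] 1.0018656299445274
```

View pics/wrist1.png

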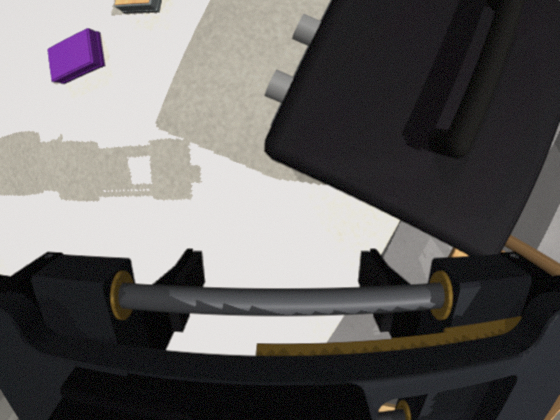

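The wrist view shows the gripper beside a black box at (400,100), with the purple block at (75,55). I'll move left in +y first, then forward, and fill in every field this time.

```bash
python3 - <<'E'
from h import *
plan([([270,-430,223],down(16.4)),([380,-340,160],down(16.4))]+drag(439,-327,16.4,1)[:2])
E
```

```text
t [  67. -147.    0.] w [0.    0.    0.142] mm 161 deg 8.1
t [131. -55.  63.] w [0. 0. 0.] mm 155 deg 0.0
t [60.  4. 80.] w [0. 0. 0.] mm 100 deg 0.0
t [ 0.  0. 70.] w [0. 0. 0.] mm 70 deg 0.0
```

Call:
jog_arm(increments=[{"tx": 67,"ty": -147,"tz": 0,"wx": 0,"wy": 0,"wz": 0.142,"gripper": 0.85},{"tx": 67,"ty": -147,"tz": 0,"wx": 0,"wy": 0,"wz": 0.142,"gripper": 0.85},{"tx": 67,"ty": -147,"tz": 0,"wx": 0,"wy": 0,"wz": 0.142,"gripper": 0.85},{"tx": 67,"ty": -147,"tz": 0,"wx": 0,"wy": 0,"wz": 0.142,"gripper": 0.85},{"tx": 67,"ty": -147,"tz": 0,"wx": 0,"wy": 0,"wz": 0.142,"gripper": 0.85}], grip_force=30)

```text
time: 1.07
position: [0.271, -0.4228, 0.2225]
tool_rot: [-3.105, -0.457, -0.0]
ft_force: [0.6, -0.5, 0.2]
grip_width: 0.857
grip_force: 0.0
```

Call:
jog_arm(increments=[{"tx": 131,"ty": -55,"tz": 63,"wx": 0,"wy": 0,"wz": 0,"gripper": 0.85},{"tx": 131,"ty": -55,"tz": 63,"wx": 0,"wy": 0,"wz": 0,"gripper": 0.85},{"tx": 131,"ty": -55,"tz": 63,"wx": 0,"wy": 0,"wz": 0,"gripper": 0.85},{"tx": 131,"ty": -55,"tz": 63,"wx": 0,"wy": 0,"wz": 0,"gripper": 0.85},{"tx": 131,"ty": -55,"tz": 63,"wx": 0,"wy": 0,"wz": 0,"gripper": 0.85}])

```text
time: 1.48
position: [0.384, -0.3338, 0.1572]
tool_rot: [-3.103, -0.462, -0.001]
ft_force: [-0.6, 1.0, -0.2]
grip_width: 0.85
grip_force: 0.0
```

Call:
jog_arm(increments=[{"tx": 60,"ty": 4,"tz": 80,"wx": 0,"wy": 0,"wz": 0,"gripper": 0.85},{"tx": 60,"ty": 4,"tz": 80,"wx": 0,"wy": 0,"wz": 0,"gripper": 0.85},{"tx": 60,"ty": 4,"tz": 80,"wx": 0,"wy": 0,"wz": 0,"gripper": 0.85},{"tx": 60,"ty": 4,"tz": 80,"wx": 0,"wy": 0,"wz": 0,"gripper": 0.85},{"tx": 60,"ty": 4,"tz": 80,"wx": 0,"wy": 0,"wz": 0,"gripper": 0.85}])

```text
time: 1.9
position: [0.438, -0.3272, 0.0791]
tool_rot: [-3.108, -0.448, 0.002]
ft_force: [-0.4, -0.7, 0.4]
grip_width: 0.849
grip_force: 0.0
```

```bash
python3 - <<'E'
from h import *
plan(drag(439,-327,16.4,1))
s=ctrl.get_state();print(s["time"],s["position"],s["ft_force"],s["grip_width"])
cv2.imwrite("pics/wrist2.png",vision.get_image("wrist")["color"])
E
```

```text
t [ 1.  0. -1.] w [-0.001  0.001  0.   ] mm 1 deg 0.1
t [ 0.  0. 70.] w [0. 0. 0.] mm 70 deg 0.0
t [ 0. -9.  0.] w [0. 0. 0.] mm 9 deg 0.0
t [  0. -10.   0.] w [0. 0. 0.] mm 10 deg 0.0
t [  0. -10.   0.] w [0. 0. 0.] mm 10 deg 0.0
t [  0. -10.   0.] w [0. 0. 0.] mm 10 deg 0.0
t [ 0. 12.  0.] w [0. 0. 0.] mm 12 deg 0.0
t [  0.   0. -70.] w [0. 0. 0.] mm 70 deg 0.0
1.9 [ 0.43803526 -0.32721279  0.07906516] [-0.37247289 -0.6530056   0.43402309] 0.849094323002675
```

View pics/wrist2.png

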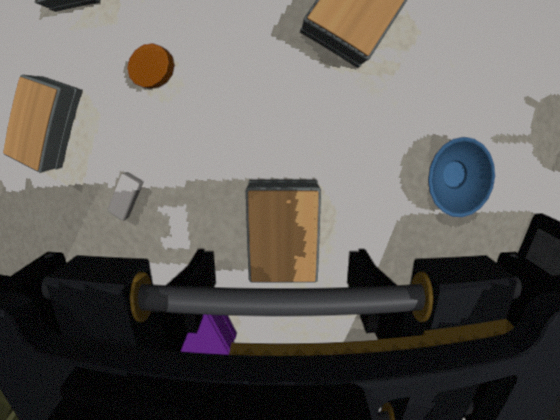

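The wrist view shows the weight squarely between the fingers at (283,230), with the dish, eraser and rosin clear of them. I'll go down and drag.

Call:
jog_arm(increments=[{"tx": 0,"ty": 0,"tz": 35,"wx": 0,"wy": 0,"wz": 0,"gripper": 0.85},{"tx": 0,"ty": 0,"tz": 60,"wx": 0,"wy": 0,"wz": 0,"gripper": 0.85},{"tx": 0,"ty": 0,"tz": 69,"wx": 0,"wy": 0,"wz": 0,"gripper": 0.85},{"tx": 0,"ty": 0,"tz": 69,"wx": 0,"wy": 0,"wz": 0,"gripper": 0.85},{"tx": 0,"ty": 0,"tz": 69,"wx": 0,"wy": 0,"wz": 0,"gripper": 0.85}])

```text
time: 2.37
position: [0.4386, -0.3283, 0.012]
tool_rot: [3.108, 0.445, 0.001]
ft_force: [0.3, 0.3, 0.9]
grip_width: 0.85
grip_force: 0.0
```

Call:
jog_arm(increments=[{"tx": 0,"ty": -3,"tz": 0,"wx": 0,"wy": 0,"wz": 0,"gripper": 0.85},{"tx": 0,"ty": -6,"tz": 0,"wx": 0,"wy": 0,"wz": 0,"gripper": 0.85},{"tx": 0,"ty": -8,"tz": 0,"wx": 0,"wy": 0,"wz": 0,"gripper": 0.85},{"tx": 0,"ty": -9,"tz": 0,"wx": 0,"wy": 0,"wz": 0,"gripper": 0.85},{"tx": 0,"ty": -9,"tz": 0,"wx": 0,"wy": 0,"wz": 0,"gripper": 0.85}])

```text
time: 2.78
position: [0.4362, -0.3183, 0.0111]
tool_rot: [3.109, 0.448, 0.001]
ft_force: [-0.1, -0.0, -0.7]
grip_width: 0.848
grip_force: 0.0
```

Call:
jog_arm(increments=[{"tx": 0,"ty": -2,"tz": 0,"wx": 0,"wy": 0,"wz": 0,"gripper": 0.85},{"tx": 0,"ty": -4,"tz": 0,"wx": 0,"wy": 0,"wz": 0,"gripper": 0.85},{"tx": 0,"ty": -6,"tz": 0,"wx": 0,"wy": 0,"wz": 0,"gripper": 0.85},{"tx": 0,"ty": -8,"tz": 0,"wx": 0,"wy": 0,"wz": 0,"gripper": 0.85},{"tx": 0,"ty": -10,"tz": 0,"wx": 0,"wy": 0,"wz": 0,"gripper": 0.85}])

```text
time: 3.2
position: [0.4335, -0.3099, 0.011]
tool_rot: [3.108, 0.446, 0.002]
ft_force: [1.6, -5.8, 0.4]
grip_width: 0.85
grip_force: 2.5
```

Call:
jog_arm(increments=[{"tx": 0,"ty": -2,"tz": 0,"wx": 0,"wy": 0,"wz": 0,"gripper": 0.85},{"tx": 0,"ty": -4,"tz": 0,"wx": 0,"wy": 0,"wz": 0,"gripper": 0.85},{"tx": 0,"ty": -6,"tz": 0,"wx": 0,"wy": 0,"wz": 0,"gripper": 0.85},{"tx": 0,"ty": -8,"tz": 0,"wx": 0,"wy": 0,"wz": 0,"gripper": 0.85},{"tx": 0,"ty": -10,"tz": 0,"wx": 0,"wy": 0,"wz": 0,"gripper": 0.85}])

```text
time: 3.62
position: [0.4307, -0.3, 0.011]
tool_rot: [3.108, 0.447, 0.001]
ft_force: [1.2, -4.5, 0.4]
grip_width: 0.849
grip_force: 2.6
```

Call:
jog_arm(increments=[{"tx": 0,"ty": -2,"tz": 0,"wx": 0,"wy": 0,"wz": 0,"gripper": 0.85},{"tx": 0,"ty": -4,"tz": 0,"wx": 0,"wy": 0,"wz": 0,"gripper": 0.85},{"tx": 0,"ty": -6,"tz": 0,"wx": 0,"wy": 0,"wz": 0,"gripper": 0.85},{"tx": 0,"ty": -8,"tz": 0,"wx": 0,"wy": 0,"wz": 0,"gripper": 0.85},{"tx": 0,"ty": -10,"tz": 0,"wx": 0,"wy": 0,"wz": 0,"gripper": 0.85}])

```text
time: 4.03
position: [0.4279, -0.2904, 0.011]
tool_rot: [3.108, 0.447, 0.002]
ft_force: [1.9, -5.0, -0.2]
grip_width: 0.85
grip_force: 2.6
```

w4 drags with about 5 N, so it is sticky. Next I'll retreat and plan w3.

Call:
jog_arm(increments=[{"tx": 0,"ty": 6,"tz": 0,"wx": 0,"wy": 0,"wz": 0,"gripper": 0.85},{"tx": 0,"ty": 12,"tz": 0,"wx": 0,"wy": 0,"wz": 0,"gripper": 0.85},{"tx": 0,"ty": 12,"tz": -30,"wx": 0,"wy": 0,"wz": 0,"gripper": 0.85},{"tx": 0,"ty": 12,"tz": -70,"wx": 0,"wy": 0,"wz": 0,"gripper": 0.85},{"tx": 0,"ty": 12,"tz": -70,"wx": 0,"wy": 0,"wz": 0,"gripper": 0.85}])

```text
time: 4.45
position: [0.4347, -0.3032, 0.0867]
tool_rot: [3.104, 0.447, 0.011]
ft_force: [2.3, -0.7, 0.7]
grip_width: 0.85
grip_force: 0.0
```

```bash
python3 - <<'E'
from h import *
plan(drag(608,-330,-14.6,1))
print(ctrl.get_state()["position"])
E
```

```text
t [159.  75.   8.] w [ 0.005 -0.008  0.541] mm 175 deg 31.0
t [ 0.  0. 70.] w [0. 0. 0.] mm 70 deg 0.0
t [ 0. -9.  0.] w [0. 0. 0.] mm 9 deg 0.0
t [  0. -10.   0.] w [0. 0. 0.] mm 10 deg 0.0
t [  0. -10.   0.] w [0. 0. 0.] mm 10 deg 0.0
t [  0. -10.   0.] w [0. 0. 0.] mm 10 deg 0.0
t [ 0. 12.  0.] w [0. 0. 0.] mm 12 deg 0.0
t [  0.   0. -70.] w [0. 0. 0.] mm 70 deg 0.0
[ 0.43474371 -0.30317855  0.08670219]
```

Call:
jog_arm(increments=[{"tx": 159,"ty": 75,"tz": 0,"wx": 0,"wy": 0,"wz": 0.541,"gripper": 0.85},{"tx": 159,"ty": 75,"tz": 0,"wx": 0,"wy": 0,"wz": 0.541,"gripper": 0.85},{"tx": 159,"ty": 75,"tz": 0,"wx": 0,"wy": 0,"wz": 0.541,"gripper": 0.85},{"tx": 159,"ty": 75,"tz": 0,"wx": 0,"wy": 0,"wz": 0.541,"gripper": 0.85},{"tx": 159,"ty": 75,"tz": 0,"wx": 0,"wy": 0,"wz": 0.541,"gripper": 0.85}])

```text
time: 4.87
position: [0.6105, -0.3264, 0.0789]
tool_rot: [-3.113, 0.403, -0.004]
ft_force: [-0.9, 0.7, 0.3]
grip_width: 0.847
grip_force: 0.0
```

Call:
jog_arm(increments=[{"tx": 0,"ty": 0,"tz": 0,"wx": 0,"wy": 0,"wz": 0,"gripper": 0.85},{"tx": 0,"ty": 0,"tz": 0,"wx": 0,"wy": 0,"wz": 0,"gripper": 0.85},{"tx": 0,"ty": 0,"tz": 0,"wx": 0,"wy": 0,"wz": 0,"gripper": 0.85},{"tx": 0,"ty": 0,"tz": 0,"wx": 0,"wy": 0,"wz": 0,"gripper": 0.85},{"tx": 0,"ty": 0,"tz": 0,"wx": 0,"wy": 0,"wz": 0,"gripper": 0.85}])

```text
time: 5.28
position: [0.6033, -0.3289, 0.0809]
tool_rot: [3.115, -0.401, -0.001]
ft_force: [0.2, 0.4, -0.2]
grip_width: 0.848
grip_force: 0.0
```

```bash
python3 - <<'E'
from h import *
plan(drag(608,-330,-14.6,1)[:2])
print(ctrl.get_state()["position"])
E
```

```text
t [5. 0. 1.] w [ 0.     0.    -0.001] mm 5 deg 0.1
t [ 0.  0. 70.] w [0. 0. 0.] mm 70 deg 0.0
[ 0.60326073 -0.32889622  0.08093025]
```

Call:
jog_arm(increments=[{"tx": 5,"ty": 0,"tz": 35,"wx": 0,"wy": 0,"wz": 0,"gripper": 0.85},{"tx": 5,"ty": 0,"tz": 60,"wx": 0,"wy": 0,"wz": 0,"gripper": 0.85},{"tx": 5,"ty": 0,"tz": 70,"wx": 0,"wy": 0,"wz": 0,"gripper": 0.85},{"tx": 5,"ty": 0,"tz": 70,"wx": 0,"wy": 0,"wz": 0,"gripper": 0.85},{"tx": 5,"ty": 0,"tz": 70,"wx": 0,"wy": 0,"wz": 0,"gripper": 0.85}])

```text
time: 5.7
position: [0.609, -0.3299, 0.0109]
tool_rot: [3.116, -0.4, -0.001]
ft_force: [0.3, 0.2, 1.7]
grip_width: 0.85
grip_force: 0.0
```

Call:
jog_arm(increments=[{"tx": 0,"ty": -3,"tz": 0,"wx": 0,"wy": 0,"wz": 0,"gripper": 0.85},{"tx": 0,"ty": -6,"tz": 0,"wx": 0,"wy": 0,"wz": 0,"gripper": 0.85},{"tx": 0,"ty": -8,"tz": 0,"wx": 0,"wy": 0,"wz": 0,"gripper": 0.85},{"tx": 0,"ty": -9,"tz": 0,"wx": 0,"wy": 0,"wz": 0,"gripper": 0.85},{"tx": 0,"ty": -9,"tz": 0,"wx": 0,"wy": 0,"wz": 0,"gripper": 0.85}])

```text
time: 6.12
position: [0.6124, -0.3205, 0.0115]
tool_rot: [3.116, -0.398, 0.002]
ft_force: [1.0, 0.5, -0.4]
grip_width: 0.849
grip_force: 0.0
```

Call:
jog_arm(increments=[{"tx": 0,"ty": -2,"tz": 0,"wx": 0,"wy": 0,"wz": 0,"gripper": 0.85},{"tx": 0,"ty": -4,"tz": 0,"wx": 0,"wy": 0,"wz": 0,"gripper": 0.85},{"tx": 0,"ty": -6,"tz": 0,"wx": 0,"wy": 0,"wz": 0,"gripper": 0.85},{"tx": 0,"ty": -8,"tz": 0,"wx": 0,"wy": 0,"wz": 0,"gripper": 0.85},{"tx": 0,"ty": -10,"tz": 0,"wx": 0,"wy": 0,"wz": 0,"gripper": 0.85}])

```text
time: 6.53
position: [0.6142, -0.3117, 0.0108]
tool_rot: [3.115, -0.4, 0.0]
ft_force: [-0.9, -2.1, 1.7]
grip_width: 0.849
grip_force: 1.1
```

Call:
jog_arm(increments=[{"tx": 0,"ty": -2,"tz": 0,"wx": 0,"wy": 0,"wz": 0,"gripper": 0.85},{"tx": 0,"ty": -4,"tz": 0,"wx": 0,"wy": 0,"wz": 0,"gripper": 0.85},{"tx": 0,"ty": -6,"tz": 0,"wx": 0,"wy": 0,"wz": 0,"gripper": 0.85},{"tx": 0,"ty": -8,"tz": 0,"wx": 0,"wy": 0,"wz": 0,"gripper": 0.85},{"tx": 0,"ty": -10,"tz": 0,"wx": 0,"wy": 0,"wz": 0,"gripper": 0.85}])

```text
time: 6.95
position: [0.6168, -0.3014, 0.0106]
tool_rot: [3.116, -0.4, -0.0]
ft_force: [0.4, -1.6, 1.6]
grip_width: 0.853
grip_force: 1.1
```

Call:
jog_arm(increments=[{"tx": 0,"ty": -2,"tz": 0,"wx": 0,"wy": 0,"wz": 0,"gripper": 0.85},{"tx": 0,"ty": -4,"tz": 0,"wx": 0,"wy": 0,"wz": 0,"gripper": 0.85},{"tx": 0,"ty": -6,"tz": 0,"wx": 0,"wy": 0,"wz": 0,"gripper": 0.85},{"tx": 0,"ty": -8,"tz": 0,"wx": 0,"wy": 0,"wz": 0,"gripper": 0.85},{"tx": 0,"ty": -10,"tz": 0,"wx": 0,"wy": 0,"wz": 0,"gripper": 0.85}])

```text
time: 7.37
position: [0.6193, -0.2917, 0.0105]
tool_rot: [3.116, -0.4, -0.0]
ft_force: [-0.9, -1.9, 2.0]
grip_width: 0.852
grip_force: 1.1
```

Call:
jog_arm(increments=[{"tx": 0,"ty": 12,"tz": 0,"wx": 0,"wy": 0,"wz": 0,"gripper": 0.85},{"tx": 0,"ty": 12,"tz": -35,"wx": 0,"wy": 0,"wz": 0,"gripper": 0.85},{"tx": 0,"ty": 12,"tz": -70,"wx": 0,"wy": 0,"wz": 0,"gripper": 0.85},{"tx": 0,"ty": 12,"tz": -70,"wx": 0,"wy": 0,"wz": 0,"gripper": 0.85},{"tx": 0,"ty": 12,"tz": -70,"wx": 0,"wy": 0,"wz": 0,"gripper": 0.85}])

```text
time: 7.78
position: [0.6181, -0.3041, 0.0833]
tool_rot: [3.115, -0.4, 0.008]
ft_force: [-0.2, -0.5, 0.3]
grip_width: 0.852
grip_force: 0.0
```

```bash
python3 - <<'E'
from h import *
plan([([600,-200,80],down(0))]+drag(606,-98,11.9,-1))
print(ctrl.get_state()["position"])
E
```

```text
t [-44. -96.   3.] w [ 0.001 -0.005 -0.255] mm 106 deg 14.6
t [   6. -102.    0.] w [ 0.     0.    -0.208] mm 102 deg 11.9
t [ 0.  0. 70.] w [0. 0. 0.] mm 70 deg 0.0
t [0. 9. 0.] w [0. 0. 0.] mm 9 deg 0.0
t [ 0. 10.  0.] w [0. 0. 0.] mm 10 deg 0.0
t [ 0. 10.  0.] w [0. 0. 0.] mm 10 deg 0.0
t [ 0. 10.  0.] w [0. 0. 0.] mm 10 deg 0.0
t [  0. -12.   0.] w [0. 0. 0.] mm 12 deg 0.0
t [  0.   0. -70.] w [0. 0. 0.] mm 70 deg 0.0
[ 0.61805987 -0.30409296  0.08333415]
```

w3 drags with only 1.1–1.9 N, so it is slick. Next is w1.

Call:
jog_arm(increments=[{"tx": -44,"ty": -96,"tz": 0,"wx": 0,"wy": 0,"wz": -0.255,"gripper": 0.85},{"tx": -44,"ty": -96,"tz": 0,"wx": 0,"wy": 0,"wz": -0.255,"gripper": 0.85},{"tx": -44,"ty": -96,"tz": 0,"wx": 0,"wy": 0,"wz": -0.255,"gripper": 0.85},{"tx": -44,"ty": -96,"tz": 0,"wx": 0,"wy": 0,"wz": -0.255,"gripper": 0.85},{"tx": -44,"ty": -96,"tz": 0,"wx": 0,"wy": 0,"wz": -0.255,"gripper": 0.85}])

```text
time: 8.2
position: [0.5971, -0.197, 0.0792]
tool_rot: [-3.14, -0.005, 0.003]
ft_force: [0.1, -1.9, 0.2]
grip_width: 0.849
grip_force: 0.0
```

Call:
jog_arm(increments=[{"tx": 6,"ty": -102,"tz": 0,"wx": 0,"wy": 0,"wz": -0.208,"gripper": 0.85},{"tx": 6,"ty": -102,"tz": 0,"wx": 0,"wy": 0,"wz": -0.208,"gripper": 0.85},{"tx": 6,"ty": -102,"tz": 0,"wx": 0,"wy": 0,"wz": -0.208,"gripper": 0.85},{"tx": 6,"ty": -102,"tz": 0,"wx": 0,"wy": 0,"wz": -0.208,"gripper": 0.85},{"tx": 6,"ty": -102,"tz": 0,"wx": 0,"wy": 0,"wz": -0.208,"gripper": 0.85}])

```text
time: 8.62
position: [0.6037, -0.0976, 0.0797]
tool_rot: [-3.125, -0.327, 0.002]
ft_force: [-0.9, -1.7, -0.6]
grip_width: 0.848
grip_force: 0.0
```

```bash
python3 - <<'E'
from h import *
plan(drag(606,-98,11.9,-1)[:2])
print(ctrl.get_state()["position"])
E
```

```text
t [2. 1. 0.] w [0.    0.001 0.001] mm 2 deg 0.1
t [ 0.  0. 70.] w [0. 0. 0.] mm 70 deg 0.0
[ 0.60374591 -0.09757745  0.07969842]
```

Call:
jog_arm(increments=[{"tx": 2,"ty": 0,"tz": 35,"wx": 0,"wy": 0,"wz": 0,"gripper": 0.85},{"tx": 2,"ty": 0,"tz": 60,"wx": 0,"wy": 0,"wz": 0,"gripper": 0.85},{"tx": 2,"ty": 0,"tz": 69,"wx": 0,"wy": 0,"wz": 0,"gripper": 0.85},{"tx": 2,"ty": 0,"tz": 69,"wx": 0,"wy": 0,"wz": 0,"gripper": 0.85},{"tx": 2,"ty": 0,"tz": 69,"wx": 0,"wy": 0,"wz": 0,"gripper": 0.85}])

```text
time: 9.03
position: [0.6057, -0.099, 0.0113]
tool_rot: [3.125, 0.322, -0.002]
ft_force: [0.3, -0.4, 0.7]
grip_width: 0.852
grip_force: 0.0
```

Call:
jog_arm(increments=[{"tx": 0,"ty": 3,"tz": 0,"wx": 0,"wy": 0,"wz": 0,"gripper": 0.85},{"tx": 0,"ty": 6,"tz": 0,"wx": 0,"wy": 0,"wz": 0,"gripper": 0.85},{"tx": 0,"ty": 8,"tz": 0,"wx": 0,"wy": 0,"wz": 0,"gripper": 0.85},{"tx": 0,"ty": 9,"tz": 0,"wx": 0,"wy": 0,"wz": 0,"gripper": 0.85},{"tx": 0,"ty": 9,"tz": 0,"wx": 0,"wy": 0,"wz": 0,"gripper": 0.85}])

```text
time: 9.45
position: [0.6082, -0.1066, 0.0123]
tool_rot: [3.124, 0.325, 0.002]
ft_force: [0.7, 0.2, 0.2]
grip_width: 0.849
grip_force: 0.0
```

Call:
jog_arm(increments=[{"tx": 0,"ty": 2,"tz": 0,"wx": 0,"wy": 0,"wz": 0,"gripper": 0.85},{"tx": 0,"ty": 4,"tz": 0,"wx": 0,"wy": 0,"wz": 0,"gripper": 0.85},{"tx": 0,"ty": 6,"tz": 0,"wx": 0,"wy": 0,"wz": 0,"gripper": 0.85},{"tx": 0,"ty": 8,"tz": 0,"wx": 0,"wy": 0,"wz": 0,"gripper": 0.85},{"tx": 0,"ty": 10,"tz": 0,"wx": 0,"wy": 0,"wz": 0,"gripper": 0.85}])

```text
time: 9.87
position: [0.6091, -0.1118, 0.0115]
tool_rot: [-3.12, -0.328, 0.003]
ft_force: [-2.6, 7.6, 3.6]
grip_width: 0.851
grip_force: 3.8
```

Call:
jog_arm(increments=[{"tx": 0,"ty": 2,"tz": 0,"wx": 0,"wy": 0,"wz": 0,"gripper": 0.85},{"tx": 0,"ty": 4,"tz": 0,"wx": 0,"wy": 0,"wz": 0,"gripper": 0.85},{"tx": 0,"ty": 6,"tz": 0,"wx": 0,"wy": 0,"wz": 0,"gripper": 0.85},{"tx": 0,"ty": 8,"tz": 0,"wx": 0,"wy": 0,"wz": 0,"gripper": 0.85},{"tx": 0,"ty": 10,"tz": 0,"wx": 0,"wy": 0,"wz": 0,"gripper": 0.85}])

```text
time: 10.28
position: [0.6117, -0.1211, 0.0116]
tool_rot: [-3.119, -0.329, 0.001]
ft_force: [-1.1, 8.0, 2.9]
grip_width: 0.847
grip_force: 3.6
```

Call:
jog_arm(increments=[{"tx": 0,"ty": 2,"tz": 0,"wx": 0,"wy": 0,"wz": 0,"gripper": 0.85},{"tx": 0,"ty": 4,"tz": 0,"wx": 0,"wy": 0,"wz": 0,"gripper": 0.85},{"tx": 0,"ty": 6,"tz": 0,"wx": 0,"wy": 0,"wz": 0,"gripper": 0.85},{"tx": 0,"ty": 8,"tz": 0,"wx": 0,"wy": 0,"wz": 0,"gripper": 0.85},{"tx": 0,"ty": 10,"tz": 0,"wx": 0,"wy": 0,"wz": 0,"gripper": 0.85}])

```text
time: 10.7
position: [0.6139, -0.1309, 0.0116]
tool_rot: [-3.119, -0.329, 0.001]
ft_force: [-1.0, 6.9, 4.1]
grip_width: 0.852
grip_force: 3.6
```

Call:
jog_arm(increments=[{"tx": 0,"ty": -12,"tz": 0,"wx": 0,"wy": 0,"wz": 0,"gripper": 0.85},{"tx": 0,"ty": -12,"tz": -35,"wx": 0,"wy": 0,"wz": 0,"gripper": 0.85},{"tx": 0,"ty": -12,"tz": -70,"wx": 0,"wy": 0,"wz": 0,"gripper": 0.85},{"tx": 0,"ty": -12,"tz": -70,"wx": 0,"wy": 0,"wz": 0,"gripper": 0.85},{"tx": 0,"ty": -12,"tz": -70,"wx": 0,"wy": 0,"wz": 0,"gripper": 0.85}])

```text
time: 11.12
position: [0.6134, -0.1238, 0.0844]
tool_rot: [3.122, 0.326, 0.008]
ft_force: [-0.3, -0.5, -0.6]
grip_width: 0.85
grip_force: 0.0
```

```bash
python3 - <<'E'
from h import *
plan(drag(469.5,-108,-6.8,1))
print(ctrl.get_state()["position"])
E
```

```text
t [-138.  -45.    4.] w [ 0.002 -0.005  0.327] mm 145 deg 18.7
t [ 0.  0. 70.] w [0. 0. 0.] mm 70 deg 0.0
t [ 0. -9.  0.] w [0. 0. 0.] mm 9 deg 0.0
t [  0. -10.   0.] w [0. 0. 0.] mm 10 deg 0.0
t [  0. -10.   0.] w [0. 0. 0.] mm 10 deg 0.0
t [  0. -10.   0.] w [0. 0. 0.] mm 10 deg 0.0
t [ 0. 12.  0.] w [0. 0. 0.] mm 12 deg 0.0
t [  0.   0. -70.] w [0. 0. 0.] mm 70 deg 0.0
[ 0.61342988 -0.12382208  0.08435879]
```

w1 drags with about 7.5 N, so it is sticky. w2 is the last one.

Call:
jog_arm(increments=[{"tx": -138,"ty": -45,"tz": 0,"wx": 0,"wy": 0,"wz": 0.327,"gripper": 0.85},{"tx": -138,"ty": -45,"tz": 0,"wx": 0,"wy": 0,"wz": 0.327,"gripper": 0.85},{"tx": -138,"ty": -45,"tz": 0,"wx": 0,"wy": 0,"wz": 0.327,"gripper": 0.85},{"tx": -138,"ty": -45,"tz": 0,"wx": 0,"wy": 0,"wz": 0.327,"gripper": 0.85},{"tx": -138,"ty": -45,"tz": 0,"wx": 0,"wy": 0,"wz": 0.327,"gripper": 0.85}])

```text
time: 11.53
position: [0.461, -0.108, 0.0795]
tool_rot: [3.134, -0.189, -0.01]
ft_force: [0.4, -0.2, -0.8]
grip_width: 0.85
grip_force: 0.0
```

Call:
jog_arm(increments=[{"tx": 0,"ty": 0,"tz": 0,"wx": 0,"wy": 0,"wz": 0,"gripper": 0.85},{"tx": 0,"ty": 0,"tz": 0,"wx": 0,"wy": 0,"wz": 0,"gripper": 0.85},{"tx": 0,"ty": 0,"tz": 0,"wx": 0,"wy": 0,"wz": 0,"gripper": 0.85},{"tx": 0,"ty": 0,"tz": 0,"wx": 0,"wy": 0,"wz": 0,"gripper": 0.85},{"tx": 0,"ty": 0,"tz": 0,"wx": 0,"wy": 0,"wz": 0,"gripper": 0.85}])

```text
time: 11.95
position: [0.4678, -0.1078, 0.0813]
tool_rot: [-3.136, 0.187, 0.0]
ft_force: [-0.6, 0.2, -0.8]
grip_width: 0.849
grip_force: 0.0
```

```bash
python3 - <<'E'
from h import *
plan(drag(469.5,-108,-6.8,1)[:2])
print(ctrl.get_state()["position"])
E
```

```text
t [2. 0. 1.] w [0. 0. 0.] mm 2 deg 0.0
t [ 0.  0. 70.] w [0. 0. 0.] mm 70 deg 0.0
[ 0.46780359 -0.10783293  0.08131636]
```

Call:
jog_arm(increments=[{"tx": 2,"ty": 0,"tz": 35,"wx": 0,"wy": 0,"wz": 0,"gripper": 0.85},{"tx": 2,"ty": 0,"tz": 60,"wx": 0,"wy": 0,"wz": 0,"gripper": 0.85},{"tx": 2,"ty": 0,"tz": 70,"wx": 0,"wy": 0,"wz": 0,"gripper": 0.85},{"tx": 2,"ty": 0,"tz": 70,"wx": 0,"wy": 0,"wz": 0,"gripper": 0.85},{"tx": 2,"ty": 0,"tz": 70,"wx": 0,"wy": 0,"wz": 0,"gripper": 0.85}])

```text
time: 12.37
position: [0.4693, -0.108, 0.0116]
tool_rot: [-3.136, 0.187, 0.001]
ft_force: [-0.0, -1.0, 0.8]
grip_width: 0.846
grip_force: 0.0
```

Call:
jog_arm(increments=[{"tx": 0,"ty": -3,"tz": 0,"wx": 0,"wy": 0,"wz": 0,"gripper": 0.85},{"tx": 0,"ty": -6,"tz": 0,"wx": 0,"wy": 0,"wz": 0,"gripper": 0.85},{"tx": 0,"ty": -8,"tz": 0,"wx": 0,"wy": 0,"wz": 0,"gripper": 0.85},{"tx": 0,"ty": -9,"tz": 0,"wx": 0,"wy": 0,"wz": 0,"gripper": 0.85},{"tx": 0,"ty": -9,"tz": 0,"wx": 0,"wy": 0,"wz": 0,"gripper": 0.85}])

```text
time: 12.78
position: [0.4707, -0.0989, 0.0122]
tool_rot: [3.136, -0.186, 0.002]
ft_force: [-0.5, -0.6, 0.3]
grip_width: 0.849
grip_force: 0.0
```

Call:
jog_arm(increments=[{"tx": 0,"ty": -2,"tz": 0,"wx": 0,"wy": 0,"wz": 0,"gripper": 0.85},{"tx": 0,"ty": -4,"tz": 0,"wx": 0,"wy": 0,"wz": 0,"gripper": 0.85},{"tx": 0,"ty": -6,"tz": 0,"wx": 0,"wy": 0,"wz": 0,"gripper": 0.85},{"tx": 0,"ty": -8,"tz": 0,"wx": 0,"wy": 0,"wz": 0,"gripper": 0.85},{"tx": 0,"ty": -10,"tz": 0,"wx": 0,"wy": 0,"wz": 0,"gripper": 0.85}])

```text
time: 13.2
position: [0.4716, -0.0897, 0.0118]
tool_rot: [3.135, -0.188, 0.001]
ft_force: [-0.7, -2.5, 0.9]
grip_width: 0.851
grip_force: 1.2
```

Call:
jog_arm(increments=[{"tx": 0,"ty": -2,"tz": 0,"wx": 0,"wy": 0,"wz": 0,"gripper": 0.85},{"tx": 0,"ty": -4,"tz": 0,"wx": 0,"wy": 0,"wz": 0,"gripper": 0.85},{"tx": 0,"ty": -6,"tz": 0,"wx": 0,"wy": 0,"wz": 0,"gripper": 0.85},{"tx": 0,"ty": -8,"tz": 0,"wx": 0,"wy": 0,"wz": 0,"gripper": 0.85},{"tx": 0,"ty": -10,"tz": 0,"wx": 0,"wy": 0,"wz": 0,"gripper": 0.85}])

```text
time: 13.62
position: [0.4726, -0.0792, 0.0115]
tool_rot: [3.136, -0.187, -0.0]
ft_force: [-1.2, -2.4, 1.8]
grip_width: 0.85
grip_force: 1.2
```

Call:
jog_arm(increments=[{"tx": 0,"ty": -2,"tz": 0,"wx": 0,"wy": 0,"wz": 0,"gripper": 0.85},{"tx": 0,"ty": -4,"tz": 0,"wx": 0,"wy": 0,"wz": 0,"gripper": 0.85},{"tx": 0,"ty": -6,"tz": 0,"wx": 0,"wy": 0,"wz": 0,"gripper": 0.85},{"tx": 0,"ty": -8,"tz": 0,"wx": 0,"wy": 0,"wz": 0,"gripper": 0.85},{"tx": 0,"ty": -10,"tz": 0,"wx": 0,"wy": 0,"wz": 0,"gripper": 0.85}])

```text
time: 14.03
position: [0.4737, -0.0693, 0.0115]
tool_rot: [3.136, -0.187, -0.0]
ft_force: [-0.5, -2.0, 2.2]
grip_width: 0.851
grip_force: 1.2
```

Call:
jog_arm(increments=[{"tx": 0,"ty": 12,"tz": 0,"wx": 0,"wy": 0,"wz": 0,"gripper": 0.85},{"tx": 0,"ty": 12,"tz": -35,"wx": 0,"wy": 0,"wz": 0,"gripper": 0.85},{"tx": 0,"ty": 12,"tz": -80,"wx": 0,"wy": 0,"wz": 0,"gripper": 0.85},{"tx": 0,"ty": 12,"tz": -120,"wx": 0,"wy": 0,"wz": 0,"gripper": 0.85},{"tx": 0,"ty": 12,"tz": -140,"wx": 0,"wy": 0,"wz": 0,"gripper": 1}])

```text
time: 14.45
position: [0.4743, -0.0803, 0.1559]
tool_rot: [-3.136, 0.186, -0.009]
ft_force: [1.5, 0.4, 0.4]
grip_width: 0.877
grip_force: 0.0
```

```bash
python3 - <<'E'
from h import *
im=vision.get_image("top");c=im["color"]
cv2.imwrite("pics/crop2.png",cv2.resize(c[90:310,230:450],(660,594)[:2] if 0 else (600,600),interpolation=cv2.INTER_CUBIC))
for d in vision.spot_in("top","weight_a"):
    b=d["bbox"];print(round(d["conf"],2),np.round(b),np.round(onz(im,(b[0]+b[2])/2,(b[1]+b[3])/2,.02),3))
for n,(u,v) in dict(w1=(304,176),w4=(372,246),w2=(288,229),w3=(369,178)).items():
    x0,y0=u-24,v-24
    p=cv2.resize(c[y0:y0+48,x0:x0+48],None,fx=8,fy=8,interpolation=cv2.INTER_CUBIC)
    h=cv2.cvtColor(p,cv2.COLOR_BGR2HSV)
    m=((h[...,0]>8)&(h[...,0]<30)&(h[...,1]>55)&(h[...,2]>75)).astype(np.uint8)
    m=cv2.morphologyEx(m,cv2.MORPH_OPEN,np.ones((9,9)))
    cs,_=cv2.findContours(m,cv2.RETR_EXTERNAL,cv2.CHAIN_APPROX_NONE)
    cc=max(cs,key=cv2.contourArea)[:,0,:]
    W=np.array([onz(im,(a+.5)/8-.5+x0,(b+.5)/8-.5+y0,0.036)[:2]*1000 for a,b in cc],np.float32)
    r=cv2.minAreaRect(W);b=cv2.boxPoints(r)
    e=max([(b[1]-b[0]),(b[2]-b[1])],key=np.linalg.norm)
    ang=np.degrees(np.arctan2(e[1],e[0]));print(n,np.round(r[0],1),np.round(r[1],1),round((ang+90)%180-90,1))
E
```

```text
0.97 [357. 158. 383. 194.] [ 0.613 -0.304  0.02 ]
0.94 [349. 273. 380. 303.] [ 0.319 -0.277  0.02 ]
0.7 [359. 229. 386. 261.] [ 0.43  -0.302  0.02 ]
0.62 [369. 118. 395. 146.] [ 0.736 -0.341  0.02 ]
w1 [ 638.4 -113.8] [47.  18.6] 88.8
w4 [ 430.8 -300.3] [67. 48.] 16.1Traceback (most recent call last):
  File "<stdin>", line 13, in <module>
ValueError: max() iterable argument is empty
```

View pics/crop2.png

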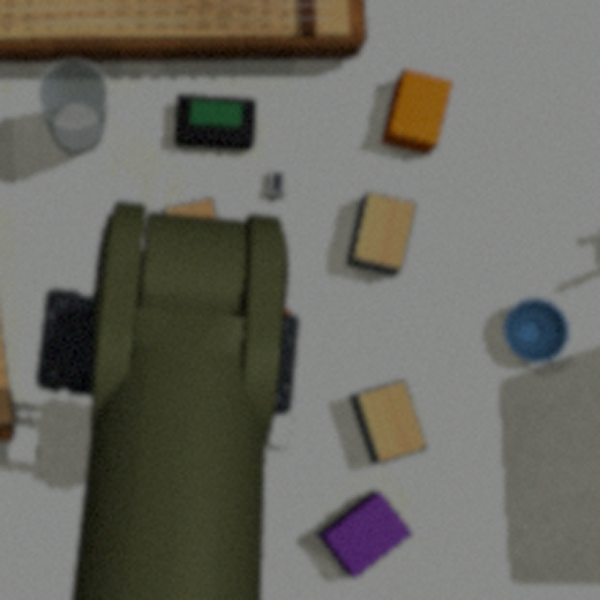

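The crop shows w3 at (382,232) and w4 at (388,420) shifted and upright, and the bystanders haven't moved. w2 is under the arm and reads about 2.2 N. Its pad force is 1.2, against 1.1 for slick w3 and 2.6 and 3.6 for the sticky pair. That makes w1 and w4 the sticky ones, so I'll fetch w4 first.

```bash
cat >> h.py <<'E'
RB=R.from_euler('z',5.63,degrees=True)*R.from_euler('y',-18,degrees=True)
RT=RB*R.from_euler('x',180,degrees=True)
OB=np.array([536.8,240.3,64])
def page(s,h): return OB+RB.apply([0,78*s,h]),RT
E
python3 - <<'E'
from h import *
plan([([455,-200,110],down(5)),([431,-300,85],down(16.1)),([431,-300,11],down(16.1)),([431,-300,150],down(16.1)),([480,-130,220],down(8)),([480,50,220],RT),page(-1,90)])
print(ctrl.get_state()["position"])
E
```

```text
t [ -7. 121.  46.] w [ 0.001 -0.009 -0.206] mm 130 deg 11.8
t [-33.  98.  25.] w [ 0.     0.    -0.194] mm 106 deg 11.1
t [ 0.  0. 74.] w [0. 0. 0.] mm 74 deg 0.0
t [   0.    0. -139.] w [0. 0. 0.] mm 139 deg 0.0
t [  94. -150.  -70.] w [0.    0.    0.141] mm 190 deg 8.1
t [  25. -178.    0.] w [-0.006  0.314  0.041] mm 180 deg 18.2
t [  23. -106.   82.] w [0. 0. 0.] mm 136 deg 0.0
[ 0.47559303 -0.08067597  0.15604973]
```

Call:
jog_arm(increments=[{"tx": -7,"ty": 121,"tz": 42,"wx": 0,"wy": 0,"wz": -0.206,"gripper": 1},{"tx": -7,"ty": 121,"tz": 42,"wx": 0,"wy": 0,"wz": -0.206,"gripper": 1},{"tx": -7,"ty": 121,"tz": 42,"wx": 0,"wy": 0,"wz": -0.206,"gripper": 1},{"tx": -7,"ty": 121,"tz": 42,"wx": 0,"wy": 0,"wz": -0.206,"gripper": 1},{"tx": -7,"ty": 121,"tz": 42,"wx": 0,"wy": 0,"wz": -0.206,"gripper": 1}])

```text
time: 14.97
position: [0.4484, -0.2025, 0.1069]
tool_rot: [-3.137, -0.127, 0.007]
ft_force: [-0.1, 1.3, 1.2]
grip_width: 1.002
grip_force: 0.0
```

Call:
jog_arm(increments=[{"tx": -33,"ty": 98,"tz": 25,"wx": 0,"wy": 0,"wz": -0.194,"gripper": 1},{"tx": -33,"ty": 98,"tz": 25,"wx": 0,"wy": 0,"wz": -0.194,"gripper": 1},{"tx": -33,"ty": 98,"tz": 25,"wx": 0,"wy": 0,"wz": -0.194,"gripper": 1},{"tx": -33,"ty": 98,"tz": 25,"wx": 0,"wy": 0,"wz": -0.194,"gripper": 1},{"tx": -33,"ty": 98,"tz": 25,"wx": 0,"wy": 0,"wz": -0.194,"gripper": 1}])

```text
time: 15.38
position: [0.4266, -0.3001, 0.0836]
tool_rot: [-3.109, -0.437, 0.001]
ft_force: [-0.3, -0.6, 0.5]
grip_width: 1.0
grip_force: 0.0
```

```bash
python3 - <<'E'
from h import *
plan([([431,-300,11],down(16.1))])
print(ctrl.get_state()["position"])
E
```

```text
t [ 4.  1. 73.] w [-0.002  0.    -0.002] mm 73 deg 0.2
[ 0.42655999 -0.30008241  0.08362684]
```

Call:
jog_arm(increments=[{"tx": 4,"ty": 1,"tz": 35,"wx": 0,"wy": 0,"wz": 0,"gripper": 1},{"tx": 4,"ty": 1,"tz": 60,"wx": 0,"wy": 0,"wz": 0,"gripper": 1},{"tx": 4,"ty": 1,"tz": 73,"wx": 0,"wy": 0,"wz": 0,"gripper": 1},{"tx": 4,"ty": 1,"tz": 73,"wx": 0,"wy": 0,"wz": 0,"gripper": 1},{"tx": 4,"ty": 1,"tz": 73,"wx": 0,"wy": 0,"wz": 0,"gripper": 1}])

```text
time: 15.8
position: [0.4317, -0.2982, 0.0114]
tool_rot: [-3.108, -0.444, 0.0]
ft_force: [0.7, 0.1, 1.1]
grip_width: 0.998
grip_force: 0.0
```

Call:
jog_arm(increments=[{"tx": 0,"ty": 0,"tz": 0,"wx": 0,"wy": 0,"wz": 0,"gripper": 0.45},{"tx": 0,"ty": 0,"tz": 0,"wx": 0,"wy": 0,"wz": 0,"gripper": 0.45},{"tx": 0,"ty": 0,"tz": 0,"wx": 0,"wy": 0,"wz": 0,"gripper": 0.45},{"tx": 0,"ty": 0,"tz": 0,"wx": 0,"wy": 0,"wz": 0,"gripper": 0.45},{"tx": 0,"ty": 0,"tz": 0,"wx": 0,"wy": 0,"wz": 0,"gripper": 0.45}], grip_force=30)

```text
time: 16.22
position: [0.4311, -0.3013, 0.0123]
tool_rot: [3.11, 0.439, 0.001]
ft_force: [-0.7, 0.1, -0.5]
grip_width: 0.706
grip_force: 0.0
```

Call:
jog_arm(increments=[{"tx": 0,"ty": 0,"tz": 0,"wx": 0,"wy": 0,"wz": 0,"gripper": 0.45},{"tx": 0,"ty": 0,"tz": 0,"wx": 0,"wy": 0,"wz": 0,"gripper": 0.45},{"tx": 0,"ty": 0,"tz": -5,"wx": 0,"wy": 0,"wz": 0,"gripper": 0.45},{"tx": 0,"ty": 0,"tz": -12,"wx": 0,"wy": 0,"wz": 0,"gripper": 0.45},{"tx": 0,"ty": 0,"tz": -20,"wx": 0,"wy": 0,"wz": 0,"gripper": 0.45}])

```text
time: 16.63
position: [0.4293, -0.3, 0.0307]
tool_rot: [-3.108, -0.439, 0.004]
ft_force: [-0.0, 0.5, -7.1]
grip_width: 0.572
grip_force: 30.0
```

Held: the wrist feels −7 N and the grip is 30 N. Now lift and carry.

Call:
jog_arm(increments=[{"tx": 0,"ty": 0,"tz": -30,"wx": 0,"wy": 0,"wz": 0,"gripper": 0.45},{"tx": 0,"ty": 0,"tz": -60,"wx": 0,"wy": 0,"wz": 0,"gripper": 0.45},{"tx": 0,"ty": 0,"tz": -90,"wx": 0,"wy": 0,"wz": 0,"gripper": 0.45},{"tx": 0,"ty": 0,"tz": -118,"wx": 0,"wy": 0,"wz": 0,"gripper": 0.45},{"tx": 0,"ty": 0,"tz": -118,"wx": 0,"wy": 0,"wz": 0,"gripper": 0.45}])

```text
time: 17.05
position: [0.4341, -0.303, 0.1562]
tool_rot: [3.103, 0.439, 0.013]
ft_force: [2.0, -0.3, -6.4]
grip_width: 0.571
grip_force: 30.0
```

Call:
jog_arm(increments=[{"tx": 19,"ty": -30,"tz": -14,"wx": 0,"wy": 0,"wz": 0.03,"gripper": 0.45},{"tx": 38,"ty": -60,"tz": -28,"wx": 0,"wy": 0,"wz": 0.06,"gripper": 0.45},{"tx": 56,"ty": -90,"tz": -42,"wx": 0,"wy": 0,"wz": 0.09,"gripper": 0.45},{"tx": 75,"ty": -120,"tz": -56,"wx": 0,"wy": 0,"wz": 0.12,"gripper": 0.45},{"tx": 94,"ty": -150,"tz": -70,"wx": 0,"wy": 0,"wz": 0.141,"gripper": 0.45}])

```text
time: 17.47
position: [0.4785, -0.1289, 0.2186]
tool_rot: [-3.133, -0.217, 0.004]
ft_force: [1.7, -0.1, -6.4]
grip_width: 0.57
grip_force: 30.0
```

Call:
jog_arm(increments=[{"tx": 5,"ty": -36,"tz": 0,"wx": 0,"wy": 0.06,"wz": 0.01,"gripper": 0.45},{"tx": 10,"ty": -71,"tz": 0,"wx": 0,"wy": 0.12,"wz": 0.02,"gripper": 0.45},{"tx": 15,"ty": -107,"tz": 0,"wx": 0,"wy": 0.19,"wz": 0.03,"gripper": 0.45},{"tx": 20,"ty": -142,"tz": 0,"wx": 0,"wy": 0.25,"wz": 0.04,"gripper": 0.45},{"tx": 25,"ty": -178,"tz": 0,"wx": -0.006,"wy": 0.314,"wz": 0.041,"gripper": 0.45}])

```text
time: 17.88
position: [0.4776, 0.0499, 0.2174]
tool_rot: [-3.084, -0.15, -0.487]
ft_force: [0.1, 0.2, -5.9]
grip_width: 0.572
grip_force: 30.0
```

```bash
python3 - <<'E'
from h import *
plan([page(-1,110),page(1,110),page(1,50),page(1,25)])
s=ctrl.get_state();print(s["position"],s["joint_positions"],s["grip_width"])
E
```

```text
t [  26. -106.   60.] w [ 0.     0.001 -0.001] mm 124 deg 0.1
t [   0. -156.    0.] w [0. 0. 0.] mm 156 deg 0.0
t [ 0.  0. 60.] w [0. 0. 0.] mm 60 deg 0.0
t [ 0.  0. 25.] w [0. 0. 0.] mm 25 deg 0.0
[0.47756966 0.04994269 0.21744184] [ 0.44128395 -0.30170442 -0.50719618  2.09424293 -0.18296558  1.00418378
 -1.46866378] 0.5719142463602115
```

Call:
jog_arm(increments=[{"tx": 10,"ty": -25,"tz": 6,"wx": 0,"wy": 0,"wz": 0,"gripper": 0.45},{"tx": 20,"ty": -50,"tz": 15,"wx": 0,"wy": 0,"wz": 0,"gripper": 0.45},{"tx": 26,"ty": -75,"tz": 30,"wx": 0,"wy": 0,"wz": 0,"gripper": 0.45},{"tx": 26,"ty": -90,"tz": 45,"wx": 0,"wy": 0,"wz": 0,"gripper": 0.45},{"tx": 26,"ty": -106,"tz": 60,"wx": 0,"wy": 0,"wz": 0,"gripper": 0.45}])

```text
time: 18.3
position: [0.5103, 0.1599, 0.1683]
tool_rot: [-3.085, -0.154, -0.483]
ft_force: [0.5, -1.5, -8.1]
grip_width: 0.572
grip_force: 30.0
```

Call:
jog_arm(increments=[{"tx": 0,"ty": -35,"tz": 0,"wx": 0,"wy": 0,"wz": 0,"gripper": 0.45},{"tx": 0,"ty": -70,"tz": 0,"wx": 0,"wy": 0,"wz": 0,"gripper": 0.45},{"tx": 0,"ty": -105,"tz": 0,"wx": 0,"wy": 0,"wz": 0,"gripper": 0.45},{"tx": 0,"ty": -140,"tz": 0,"wx": 0,"wy": 0,"wz": 0,"gripper": 0.45},{"tx": 0,"ty": -156,"tz": 0,"wx": 0,"wy": 0,"wz": 0,"gripper": 0.45}])

```text
time: 18.72
position: [0.4935, 0.3193, 0.1696]
tool_rot: [-3.08, -0.159, -0.484]
ft_force: [0.2, 1.1, -5.8]
grip_width: 0.567
grip_force: 30.0
```

Call:
jog_arm(increments=[{"tx": 0,"ty": 0,"tz": 20,"wx": 0,"wy": 0,"wz": 0,"gripper": 0.45},{"tx": 0,"ty": 0,"tz": 40,"wx": 0,"wy": 0,"wz": 0,"gripper": 0.45},{"tx": 0,"ty": 0,"tz": 60,"wx": 0,"wy": 0,"wz": 0,"gripper": 0.45},{"tx": 0,"ty": 0,"tz": 60,"wx": 0,"wy": 0,"wz": 0,"gripper": 0.45},{"tx": 0,"ty": 0,"tz": 60,"wx": 0,"wy": 0,"wz": 0,"gripper": 0.45}])

```text
time: 19.13
position: [0.513, 0.3144, 0.1108]
tool_rot: [-3.087, -0.152, -0.479]
ft_force: [0.2, 1.1, -6.5]
grip_width: 0.571
grip_force: 30.0
```

```bash
python3 - <<'E'
from h import *
plan([page(1,50),page(1,25),page(1,18)])
s=ctrl.get_state();print(s["position"],s["joint_positions"],s["ft_force"])
E
```

```text
t [ 1. -2.  0.] w [0.001 0.006 0.   ] mm 2 deg 0.4
t [ 0.  0. 25.] w [0. 0. 0.] mm 25 deg 0.0
t [0. 0. 7.] w [0. 0. 0.] mm 7 deg 0.0
[0.5129848  0.31439002 0.11075244] [ 0.1789507   0.22885114 -0.95905046  1.93646523  0.49089611  0.87729806
 -2.49785497] [ 0.18247354  1.12256324 -6.53425367]
```

Call:
jog_arm(increments=[{"tx": 1,"ty": -2,"tz": 10,"wx": 0,"wy": 0.006,"wz": 0,"gripper": 0.45},{"tx": 1,"ty": -2,"tz": 20,"wx": 0,"wy": 0.006,"wz": 0,"gripper": 0.45},{"tx": 1,"ty": -2,"tz": 28,"wx": 0,"wy": 0.006,"wz": 0,"gripper": 0.45},{"tx": 1,"ty": -2,"tz": 30,"wx": 0,"wy": 0.006,"wz": 0,"gripper": 0.45},{"tx": 1,"ty": -2,"tz": 30,"wx": 0,"wy": 0.006,"wz": 0,"gripper": 0.45}])

```text
time: 19.55
position: [0.5249, 0.3183, 0.0852]
tool_rot: [-3.083, -0.151, -0.496]
ft_force: [-0.2, 0.0, -6.0]
grip_width: 0.571
grip_force: 30.0
```

Call:
jog_arm(increments=[{"tx": 0,"ty": 0,"tz": 1,"wx": 0,"wy": 0,"wz": 0,"gripper": 0.45},{"tx": 0,"ty": 0,"tz": 2,"wx": 0,"wy": 0,"wz": 0,"gripper": 0.45},{"tx": 0,"ty": 0,"tz": 3,"wx": 0,"wy": 0,"wz": 0,"gripper": 0.45},{"tx": 0,"ty": 0,"tz": 3,"wx": 0,"wy": 0,"wz": 0,"gripper": 0.45},{"tx": 0,"ty": 0,"tz": 3,"wx": 0,"wy": 0,"wz": 0,"gripper": 0.45}])

```text
time: 19.97
position: [0.5261, 0.3188, 0.0826]
tool_rot: [-3.082, -0.152, -0.498]
ft_force: [-0.5, -0.3, -7.2]
grip_width: 0.571
grip_force: 30.0
```

Call:
jog_arm(increments=[{"tx": 0,"ty": 0,"tz": 1,"wx": 0,"wy": 0,"wz": 0,"gripper": 0.45},{"tx": 0,"ty": 0,"tz": 2,"wx": 0,"wy": 0,"wz": 0,"gripper": 0.45},{"tx": 0,"ty": 0,"tz": 2,"wx": 0,"wy": 0,"wz": 0,"gripper": 0.45},{"tx": 0,"ty": 0,"tz": 2,"wx": 0,"wy": 0,"wz": 0,"gripper": 0.45},{"tx": 0,"ty": 0,"tz": 2,"wx": 0,"wy": 0,"wz": 0,"gripper": 0.45}])

```text
time: 20.38
position: [0.5267, 0.3189, 0.0805]
tool_rot: [-3.082, -0.152, -0.497]
ft_force: [-0.1, -0.8, -6.7]
grip_width: 0.572
grip_force: 30.0
```

```bash
python3 - <<'E'
from h import *
plan([page(1,11)])
s=ctrl.get_state();print(s["position"],s["ft_force"])
E
```

```text
t [-3.  1.  5.] w [ 0.    -0.006  0.   ] mm 6 deg 0.3
[0.52665431 0.31892703 0.08052633] [-0.07581646 -0.84190132 -6.66150369]
```

Call:
jog_arm(increments=[{"tx": 0,"ty": 0,"tz": 1,"wx": 0,"wy": 0,"wz": 0,"gripper": 0.45},{"tx": 0,"ty": 0,"tz": 1,"wx": 0,"wy": 0,"wz": 0,"gripper": 0.45},{"tx": 0,"ty": 0,"tz": 2,"wx": 0,"wy": 0,"wz": 0,"gripper": 0.45},{"tx": 0,"ty": 0,"tz": 2,"wx": 0,"wy": 0,"wz": 0,"gripper": 0.45},{"tx": 0,"ty": 0,"tz": 2,"wx": 0,"wy": 0,"wz": 0,"gripper": 0.45}])

```text
time: 20.8
position: [0.5272, 0.3189, 0.0786]
tool_rot: [-3.082, -0.152, -0.497]
ft_force: [-0.1, 0.4, -6.4]
grip_width: 0.571
grip_force: 30.0
```

Call:
jog_arm(increments=[{"tx": 0,"ty": 0,"tz": 1,"wx": 0,"wy": 0,"wz": 0,"gripper": 0.45},{"tx": 0,"ty": 0,"tz": 1,"wx": 0,"wy": 0,"wz": 0,"gripper": 0.45},{"tx": 0,"ty": 0,"tz": 1,"wx": 0,"wy": 0,"wz": 0,"gripper": 0.45},{"tx": 0,"ty": 0,"tz": 1,"wx": 0,"wy": 0,"wz": 0,"gripper": 0.45},{"tx": 0,"ty": 0,"tz": 1,"wx": 0,"wy": 0,"wz": 0,"gripper": 0.45}])

```text
time: 21.22
position: [0.5276, 0.319, 0.0777]
tool_rot: [-3.082, -0.152, -0.497]
ft_force: [0.4, 0.1, -6.0]
grip_width: 0.573
grip_force: 30.0
```

Call:
jog_arm(increments=[{"tx": 0,"ty": 0,"tz": 1,"wx": 0,"wy": 0,"wz": 0,"gripper": 0.45},{"tx": 0,"ty": 0,"tz": 1,"wx": 0,"wy": 0,"wz": 0,"gripper": 0.45},{"tx": 0,"ty": 0,"tz": 1,"wx": 0,"wy": 0,"wz": 0,"gripper": 0.45},{"tx": 0,"ty": 0,"tz": 1,"wx": 0,"wy": 0,"wz": 0,"gripper": 0.45},{"tx": 0,"ty": 0,"tz": 1,"wx": 0,"wy": 0,"wz": 0,"gripper": 0.45}])

```text
time: 21.63
position: [0.5279, 0.3191, 0.0767]
tool_rot: [-3.082, -0.152, -0.497]
ft_force: [-1.2, 0.2, -6.4]
grip_width: 0.571
grip_force: 30.0
```

Call:
jog_arm(increments=[{"tx": 0,"ty": 0,"tz": 1,"wx": 0,"wy": 0,"wz": 0,"gripper": 0.45},{"tx": 0,"ty": 0,"tz": 1,"wx": 0,"wy": 0,"wz": 0,"gripper": 0.45},{"tx": 0,"ty": 0,"tz": 1,"wx": 0,"wy": 0,"wz": 0,"gripper": 0.45},{"tx": 0,"ty": 0,"tz": 1,"wx": 0,"wy": 0,"wz": 0,"gripper": 0.45},{"tx": 0,"ty": 0,"tz": 1,"wx": 0,"wy": 0,"wz": 0,"gripper": 0.45}])

```text
time: 22.05
position: [0.5282, 0.3192, 0.0762]
tool_rot: [-3.082, -0.152, -0.498]
ft_force: [-3.8, -2.3, -0.2]
grip_width: 0.571
grip_force: 30.0
```

```bash
python3 - <<'E'
from h import *
plan([page(1,11)])
s=ctrl.get_state();print(s["position"],s["ft_force"])
E
```

```text
t [-3.  1.  1.] w [ 0.    -0.006  0.   ] mm 3 deg 0.4
[0.52824076 0.3192398  0.07618435] [-3.79475642 -2.25402326 -0.1543473 ]
```

Contact: the wrist load rose from −6.4 N to about 0. I'll press slightly, then release slowly and retreat along the normal.

Call:
jog_arm(increments=[{"tx": 0,"ty": 0,"tz": 0.5,"wx": 0,"wy": 0,"wz": 0,"gripper": 0.45},{"tx": 0,"ty": 0,"tz": 0.5,"wx": 0,"wy": 0,"wz": 0,"gripper": 0.45},{"tx": 0,"ty": 0,"tz": 0.5,"wx": 0,"wy": 0,"wz": 0,"gripper": 0.6},{"tx": 0,"ty": 0,"tz": 0.5,"wx": 0,"wy": 0,"wz": 0,"gripper": 0.7},{"tx": 0,"ty": 0,"tz": 0.5,"wx": 0,"wy": 0,"wz": 0,"gripper": 0.8}])

```text
time: 22.47
position: [0.5297, 0.3199, 0.0765]
tool_rot: [-3.08, -0.152, -0.501]
ft_force: [0.8, -0.4, -0.4]
grip_width: 0.677
grip_force: 0.0
```

Call:
jog_arm(increments=[{"tx": 0,"ty": 0,"tz": 0,"wx": 0,"wy": 0,"wz": 0,"gripper": 0.85},{"tx": 0,"ty": 0,"tz": 0,"wx": 0,"wy": 0,"wz": 0,"gripper": 0.85},{"tx": 0,"ty": 0,"tz": 0,"wx": 0,"wy": 0,"wz": 0,"gripper": 0.85},{"tx": 0,"ty": 0,"tz": 0,"wx": 0,"wy": 0,"wz": 0,"gripper": 0.85},{"tx": 0,"ty": 0,"tz": -5,"wx": 0,"wy": 0,"wz": 0,"gripper": 0.85}])

```text
time: 22.88
position: [0.5265, 0.3185, 0.0793]
tool_rot: [-3.083, -0.152, -0.495]
ft_force: [0.3, -0.2, -0.3]
grip_width: 0.847
grip_force: 0.0
```

Call:
jog_arm(increments=[{"tx": 0,"ty": 0,"tz": -20,"wx": 0,"wy": 0,"wz": 0,"gripper": 0.85},{"tx": 0,"ty": 0,"tz": -50,"wx": 0,"wy": 0,"wz": 0,"gripper": 0.85},{"tx": 0,"ty": 0,"tz": -80,"wx": 0,"wy": 0,"wz": 0,"gripper": 0.85},{"tx": 0,"ty": 0,"tz": -100,"wx": 0,"wy": 0,"wz": 0,"gripper": 0.85},{"tx": 0,"ty": 0,"tz": -100,"wx": 0,"wy": 0,"wz": 0,"gripper": 0.85}])

```text
time: 23.3
position: [0.4965, 0.3184, 0.1802]
tool_rot: [-3.078, -0.154, -0.509]
ft_force: [0.5, 0.7, 0.3]
grip_width: 0.85
grip_force: 0.0
```

```bash
python3 - <<'E'
from h import *
plan([([530,150,200],RT),([560,20,190],down(9)),([611.5,-124.5,110],down(12)),([611.5,-124.5,80],down(12)),([611.5,-124.5,11],down(12))])
print(ctrl.get_state()["position"])
E
```

```text
t [ 22. 171. -14.] w [-0.003 -0.014  0.001] mm 173 deg 0.8
t [ 13. 132.  15.] w [ 0.009 -0.314 -0.058] mm 134 deg 18.3
t [ 28. 151.  80.] w [ 0.     0.    -0.052] mm 173 deg 3.0
t [ 0.  0. 30.] w [0. 0. 0.] mm 30 deg 0.0
t [ 0.  0. 69.] w [0. 0. 0.] mm 69 deg 0.0
[0.4964701  0.31835648 0.18019528]
```

Call:
jog_arm(increments=[{"tx": 22,"ty": 171,"tz": -14,"wx": 0,"wy": -0.01,"wz": 0,"gripper": 1},{"tx": 22,"ty": 171,"tz": -14,"wx": 0,"wy": -0.01,"wz": 0,"gripper": 1},{"tx": 22,"ty": 171,"tz": -14,"wx": 0,"wy": -0.01,"wz": 0,"gripper": 1},{"tx": 22,"ty": 171,"tz": -14,"wx": 0,"wy": -0.01,"wz": 0,"gripper": 1},{"tx": 22,"ty": 171,"tz": -14,"wx": 0,"wy": -0.01,"wz": 0,"gripper": 1}])

```text
time: 23.72
position: [0.5304, 0.1379, 0.1953]
tool_rot: [-3.09, -0.136, -0.484]
ft_force: [1.2, -1.2, 0.1]
grip_width: 0.995
grip_force: 0.0
```

Call:
jog_arm(increments=[{"tx": 13,"ty": 132,"tz": 15,"wx": 0.009,"wy": -0.314,"wz": -0.058,"gripper": 1},{"tx": 13,"ty": 132,"tz": 15,"wx": 0.009,"wy": -0.314,"wz": -0.058,"gripper": 1},{"tx": 13,"ty": 132,"tz": 15,"wx": 0.009,"wy": -0.314,"wz": -0.058,"gripper": 1},{"tx": 13,"ty": 132,"tz": 15,"wx": 0.009,"wy": -0.314,"wz": -0.058,"gripper": 1},{"tx": 13,"ty": 132,"tz": 15,"wx": 0.009,"wy": -0.314,"wz": -0.058,"gripper": 1}])

```text
time: 24.13
position: [0.5596, 0.0124, 0.1821]
tool_rot: [-3.132, -0.233, 0.012]
ft_force: [0.5, 0.2, -1.2]
grip_width: 0.999
grip_force: 0.0
```

```bash
python3 - <<'E'
from h import *
plan([([611.5,-124.5,110],down(12)),([611.5,-124.5,80],down(12))])
s=ctrl.get_state();print(s["position"],s["joint_positions"])
im=vision.get_image("top");c=im["color"]
n,(u,v)="w1",(304,176)
x0,y0=u-24,v-24
p=cv2.resize(c[y0:y0+48,x0:x0+48],None,fx=8,fy=8,interpolation=cv2.INTER_CUBIC)
h=cv2.cvtColor(p,cv2.COLOR_BGR2HSV)
m=((h[...,0]>8)&(h[...,0]<30)&(h[...,1]>55)&(h[...,2]>75)).astype(np.uint8)
m=cv2.morphologyEx(m,cv2.MORPH_OPEN,np.ones((9,9)))
cs,_=cv2.findContours(m,cv2.RETR_EXTERNAL,cv2.CHAIN_APPROX_NONE)
cc=max(cs,key=cv2.contourArea)[:,0,:]
W=np.array([onz(im,(a+.5)/8-.5+x0,(b+.5)/8-.5+y0,0.036)[:2]*1000 for a,b in cc],np.float32)
r=cv2.minAreaRect(W);print(r)
k=cv2.resize(c[90:290,70:340],(800,592),interpolation=cv2.INTER_CUBIC)
for sgn in(1,-1):
    q=proj(im,page(sgn,36)[0]/1000);cv2.circle(k,(int((q[0]-70)*800/270),int((q[1]-90)*2.96)),4,(0,0,255),-1)
cv2.imwrite("pics/c3.png",k)
E
```

```text
t [ 32. 143.  72.] w [-0.002  0.008 -0.061] mm 163 deg 3.5
t [ 0.  0. 30.] w [0. 0. 0.] mm 30 deg 0.0
[0.5595663  0.01240583 0.18212436] [ 0.56441693  0.22523791 -0.71936161  1.70660438  0.15249418  1.27539581
 -1.61015494]
((610.4502563476562, -117.95140075683594), (68.55618286132812, 48.46257019042969), 11.739644050598145)
```

View pics/c3.png

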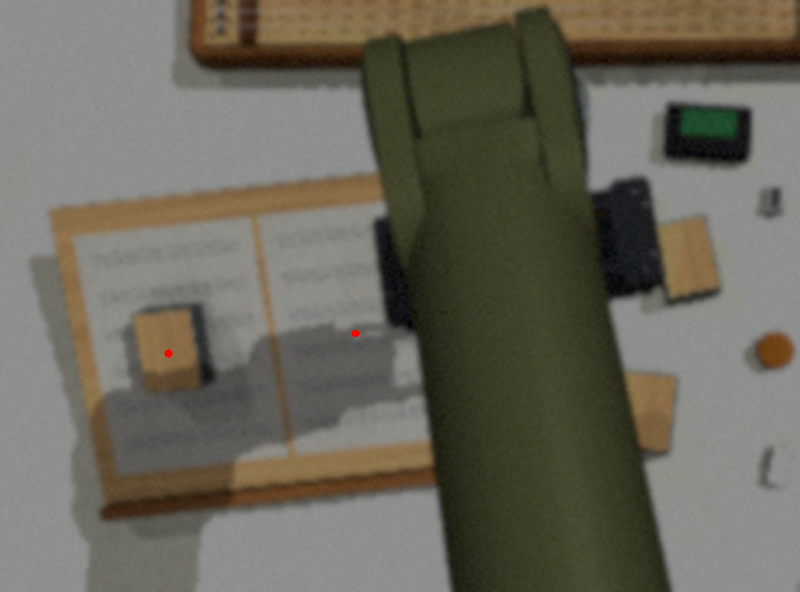

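The picture shows the first weight lying still on the left page at (168,350), right on the predicted centre. w1 stands at (688,257), which measures (610.5, −118) mm at 11.8°. I'll fetch it now.

Call:
jog_arm(increments=[{"tx": 32,"ty": 138,"tz": 72,"wx": 0,"wy": 0.008,"wz": -0.061,"gripper": 1},{"tx": 32,"ty": 138,"tz": 72,"wx": 0,"wy": 0.008,"wz": -0.061,"gripper": 1},{"tx": 32,"ty": 138,"tz": 72,"wx": 0,"wy": 0.008,"wz": -0.061,"gripper": 1},{"tx": 32,"ty": 138,"tz": 72,"wx": 0,"wy": 0.008,"wz": -0.061,"gripper": 1},{"tx": 32,"ty": 138,"tz": 72,"wx": 0,"wy": 0.008,"wz": -0.061,"gripper": 1}])

```text
time: 24.6
position: [0.61, -0.1204, 0.1085]
tool_rot: [3.123, 0.33, -0.001]
ft_force: [-1.0, -0.3, -1.1]
grip_width: 0.999
grip_force: 0.0
```

Call:
jog_arm(increments=[{"tx": 0,"ty": 0,"tz": 10,"wx": 0,"wy": 0,"wz": 0,"gripper": 1},{"tx": 0,"ty": 0,"tz": 20,"wx": 0,"wy": 0,"wz": 0,"gripper": 1},{"tx": 0,"ty": 0,"tz": 30,"wx": 0,"wy": 0,"wz": 0,"gripper": 1},{"tx": 0,"ty": 0,"tz": 30,"wx": 0,"wy": 0,"wz": 0,"gripper": 1},{"tx": 0,"ty": 0,"tz": 30,"wx": 0,"wy": 0,"wz": 0,"gripper": 1}])

```text
time: 25.02
position: [0.611, -0.1119, 0.0821]
tool_rot: [-3.121, -0.346, -0.005]
ft_force: [-0.4, -0.3, -0.3]
grip_width: 1.001
grip_force: 0.0
```

```bash
python3 - <<'E'
from h import *
plan([([610.5,-119,11],down(11.8))])
print(ctrl.get_state()["position"])
E
```

```text
t [-2.  7. 71.] w [-0.001 -0.003  0.015] mm 71 deg 0.9
[ 0.61099234 -0.11192151  0.082144  ]
```

Call:
jog_arm(increments=[{"tx": -2,"ty": 7,"tz": 25,"wx": 0,"wy": -0.003,"wz": 0.015,"gripper": 1},{"tx": -2,"ty": 7,"tz": 55,"wx": 0,"wy": -0.003,"wz": 0.015,"gripper": 1},{"tx": -2,"ty": 7,"tz": 71,"wx": 0,"wy": -0.003,"wz": 0.015,"gripper": 1},{"tx": -2,"ty": 7,"tz": 71,"wx": 0,"wy": -0.003,"wz": 0.015,"gripper": 1},{"tx": -2,"ty": 7,"tz": 71,"wx": 0,"wy": -0.003,"wz": 0.015,"gripper": 1}])

```text
time: 25.43
position: [0.6113, -0.1201, 0.0117]
tool_rot: [-3.124, -0.32, -0.001]
ft_force: [-0.4, 0.3, 1.2]
grip_width: 0.998
grip_force: 0.0
```

Call:
jog_arm(increments=[{"tx": 0,"ty": 0,"tz": 0,"wx": 0,"wy": 0,"wz": 0,"gripper": 0.45},{"tx": 0,"ty": 0,"tz": 0,"wx": 0,"wy": 0,"wz": 0,"gripper": 0.45},{"tx": 0,"ty": 0,"tz": 0,"wx": 0,"wy": 0,"wz": 0,"gripper": 0.45},{"tx": 0,"ty": 0,"tz": 0,"wx": 0,"wy": 0,"wz": 0,"gripper": 0.45},{"tx": 0,"ty": 0,"tz": 0,"wx": 0,"wy": 0,"wz": 0,"gripper": 0.45}], grip_force=30)

```text
time: 25.85
position: [0.6119, -0.121, 0.0124]
tool_rot: [3.125, 0.318, 0.003]
ft_force: [-0.8, -0.5, -0.3]
grip_width: 0.708
grip_force: 0.0
```

Call:
jog_arm(increments=[{"tx": 0,"ty": 0,"tz": 0,"wx": 0,"wy": 0,"wz": 0,"gripper": 0.45},{"tx": 0,"ty": 0,"tz": 0,"wx": 0,"wy": 0,"wz": 0,"gripper": 0.45},{"tx": 0,"ty": 0,"tz": 0,"wx": 0,"wy": 0,"wz": 0,"gripper": 0.45},{"tx": 0,"ty": 0,"tz": 0,"wx": 0,"wy": 0,"wz": 0,"gripper": 0.45},{"tx": 0,"ty": 0,"tz": 0,"wx": 0,"wy": 0,"wz": 0,"gripper": 0.45}])

```text
time: 26.27
position: [0.6115, -0.1197, 0.0119]
tool_rot: [-3.124, -0.319, -0.001]
ft_force: [-1.3, 4.1, 4.7]
grip_width: 0.57
grip_force: 30.0
```

Call:
jog_arm(increments=[{"tx": 0,"ty": 0,"tz": -10,"wx": 0,"wy": 0,"wz": 0,"gripper": 0.45},{"tx": 0,"ty": 0,"tz": -30,"wx": 0,"wy": 0,"wz": 0,"gripper": 0.45},{"tx": 0,"ty": 0,"tz": -60,"wx": 0,"wy": 0,"wz": 0,"gripper": 0.45},{"tx": 0,"ty": 0,"tz": -95,"wx": 0,"wy": 0,"wz": 0,"gripper": 0.45},{"tx": 0,"ty": 0,"tz": -130,"wx": 0,"wy": 0,"wz": 0,"gripper": 0.45}])

```text
time: 26.68
position: [0.6092, -0.1223, 0.1407]
tool_rot: [-3.125, -0.317, 0.006]
ft_force: [0.3, -0.3, -7.3]
grip_width: 0.573
grip_force: 30.0
```

```bash
python3 - <<'E'
from h import *
plan([([575,0,215],down(9)),([540,120,210],RT),page(-1,60),page(-1,20)])
print(ctrl.get_state()["position"])
E
```

```text
t [  -9. -127.  -74.] w [-0.001  0.004  0.045] mm 147 deg 2.6
t [ -16. -124.    5.] w [-0.009  0.314  0.058] mm 125 deg 18.3
t [-37. -42.  82.] w [0. 0. 0.] mm 99 deg 0.0
t [ 0.  0. 40.] w [0. 0. 0.] mm 40 deg 0.0
[ 0.60915423 -0.12225277  0.14065551]
```

Call:
jog_arm(increments=[{"tx": -2,"ty": -25,"tz": -20,"wx": 0,"wy": 0,"wz": 0.01,"gripper": 0.45},{"tx": -4,"ty": -50,"tz": -40,"wx": 0,"wy": 0,"wz": 0.02,"gripper": 0.45},{"tx": -6,"ty": -75,"tz": -60,"wx": 0,"wy": 0,"wz": 0.03,"gripper": 0.45},{"tx": -8,"ty": -105,"tz": -74,"wx": 0,"wy": 0,"wz": 0.04,"gripper": 0.45},{"tx": -9,"ty": -127,"tz": -74,"wx": 0,"wy": 0.004,"wz": 0.045,"gripper": 0.45}])

```text
time: 27.1
position: [0.5771, 0.0035, 0.2182]
tool_rot: [-3.131, -0.248, -0.013]
ft_force: [1.7, 1.0, -6.7]
grip_width: 0.573
grip_force: 30.0
```

Call:
jog_arm(increments=[{"tx": -3,"ty": -25,"tz": 1,"wx": 0,"wy": 0.06,"wz": 0.01,"gripper": 0.45},{"tx": -6,"ty": -50,"tz": 2,"wx": 0,"wy": 0.12,"wz": 0.02,"gripper": 0.45},{"tx": -10,"ty": -75,"tz": 3,"wx": 0,"wy": 0.19,"wz": 0.03,"gripper": 0.45},{"tx": -13,"ty": -100,"tz": 4,"wx": 0,"wy": 0.25,"wz": 0.05,"gripper": 0.45},{"tx": -16,"ty": -124,"tz": 5,"wx": -0.009,"wy": 0.314,"wz": 0.058,"gripper": 0.45}])

```text
time: 27.52
position: [0.5396, 0.1206, 0.2087]
tool_rot: [-3.083, -0.149, -0.494]
ft_force: [1.4, 1.2, -6.3]
grip_width: 0.574
grip_force: 30.0
```

Call:
jog_arm(increments=[{"tx": -10,"ty": -14,"tz": 20,"wx": 0,"wy": 0,"wz": 0,"gripper": 0.45},{"tx": -20,"ty": -28,"tz": 40,"wx": 0,"wy": 0,"wz": 0,"gripper": 0.45},{"tx": -30,"ty": -42,"tz": 60,"wx": 0,"wy": 0,"wz": 0,"gripper": 0.45},{"tx": -37,"ty": -42,"tz": 82,"wx": 0,"wy": 0,"wz": 0,"gripper": 0.45},{"tx": -37,"ty": -42,"tz": 82,"wx": 0,"wy": 0,"wz": 0,"gripper": 0.45}])

```text
time: 27.93
position: [0.5219, 0.1607, 0.1146]
tool_rot: [-3.087, -0.156, -0.476]
ft_force: [-2.0, -1.4, -9.0]
grip_width: 0.574
grip_force: 30.0
```

```bash
python3 - <<'E'
from h import *
plan([page(-1,60),page(-1,20)])
s=ctrl.get_state();print(s["position"],s["joint_positions"])
E
```

```text
t [ 6.  0. -5.] w [0.001 0.008 0.003] mm 8 deg 0.5
t [ 0.  0. 40.] w [0. 0. 0.] mm 40 deg 0.0
[0.52185254 0.16068292 0.11459504] [ 0.51576858  0.00786338 -0.91523334  2.07731364  0.13778813  0.77152656
 -1.95312571]
```

Call:
jog_arm(increments=[{"tx": 4,"ty": 0,"tz": 10,"wx": 0,"wy": 0.008,"wz": 0,"gripper": 0.45},{"tx": 4,"ty": 0,"tz": 20,"wx": 0,"wy": 0.008,"wz": 0,"gripper": 0.45},{"tx": 4,"ty": 0,"tz": 30,"wx": 0,"wy": 0.008,"wz": 0,"gripper": 0.45},{"tx": 4,"ty": 0,"tz": 33,"wx": 0,"wy": 0.008,"wz": 0,"gripper": 0.45},{"tx": 4,"ty": 0,"tz": 33,"wx": 0,"wy": 0.008,"wz": 0,"gripper": 0.45}])

```text
time: 28.35
position: [0.5413, 0.1623, 0.0901]
tool_rot: [-3.081, -0.151, -0.503]
ft_force: [0.2, -0.2, -8.0]
grip_width: 0.571
grip_force: 30.0
```

Call:
jog_arm(increments=[{"tx": 0,"ty": 0,"tz": 0,"wx": 0,"wy": 0,"wz": 0,"gripper": 0.45},{"tx": 0,"ty": 0,"tz": 0,"wx": 0,"wy": 0,"wz": 0,"gripper": 0.45},{"tx": 0,"ty": 0,"tz": 0,"wx": 0,"wy": 0,"wz": 0,"gripper": 0.45},{"tx": 0,"ty": 0,"tz": 0,"wx": 0,"wy": 0,"wz": 0,"gripper": 0.45},{"tx": 0,"ty": 0,"tz": 0,"wx": 0,"wy": 0,"wz": 0,"gripper": 0.45}])

```text
time: 28.77
position: [0.5422, 0.1638, 0.0916]
tool_rot: [-3.079, -0.153, -0.509]
ft_force: [0.1, -0.0, -7.0]
grip_width: 0.568
grip_force: 30.0
```

```bash
python3 - <<'E'
from h import *
plan([page(-1,14)])
s=ctrl.get_state();print(s["position"],s["ft_force"])
E
```

```text
t [-7.  1. 13.] w [-0.001 -0.013  0.001] mm 15 deg 0.8
[0.54223394 0.16383353 0.09157871] [ 0.05300309 -0.02312649 -6.98765662]
```

Call:
jog_arm(increments=[{"tx": -5,"ty": 0,"tz": 4,"wx": 0,"wy": -0.012,"wz": 0,"gripper": 0.45},{"tx": -5,"ty": 0,"tz": 8,"wx": 0,"wy": -0.012,"wz": 0,"gripper": 0.45},{"tx": -5,"ty": 0,"tz": 11,"wx": 0,"wy": -0.012,"wz": 0,"gripper": 0.45},{"tx": -5,"ty": 0,"tz": 11,"wx": 0,"wy": -0.012,"wz": 0,"gripper": 0.45},{"tx": -5,"ty": 0,"tz": 11,"wx": 0,"wy": -0.012,"wz": 0,"gripper": 0.45}])

```text
time: 29.18
position: [0.5406, 0.1638, 0.0786]
tool_rot: [-3.082, -0.153, -0.488]
ft_force: [-0.4, 0.4, -6.9]
grip_width: 0.573
grip_force: 30.0
```

Call:
jog_arm(increments=[{"tx": 0,"ty": 0,"tz": 1,"wx": 0,"wy": 0,"wz": 0,"gripper": 0.45},{"tx": 0,"ty": 0,"tz": 1,"wx": 0,"wy": 0,"wz": 0,"gripper": 0.45},{"tx": 0,"ty": 0,"tz": 1,"wx": 0,"wy": 0,"wz": 0,"gripper": 0.45},{"tx": 0,"ty": 0,"tz": 1,"wx": 0,"wy": 0,"wz": 0,"gripper": 0.45},{"tx": 0,"ty": 0,"tz": 1,"wx": 0,"wy": 0,"wz": 0,"gripper": 0.45}])

```text
time: 29.6
position: [0.5413, 0.1638, 0.0783]
tool_rot: [-3.083, -0.153, -0.49]
ft_force: [0.5, -0.3, -8.3]
grip_width: 0.571
grip_force: 30.0
```

```bash
python3 - <<'E'
from h import *
plan([page(-1,12)])
s=ctrl.get_state();print(s["position"],s["ft_force"])
E
```

```text
t [-2.  1.  3.] w [-0.001 -0.001  0.001] mm 3 deg 0.1
[0.54126825 0.16382276 0.07827842] [ 0.45632636 -0.32761144 -8.28771618]
```

Call:
jog_arm(increments=[{"tx": 0,"ty": 0,"tz": 1,"wx": 0,"wy": 0,"wz": 0,"gripper": 0.45},{"tx": 0,"ty": 0,"tz": 2,"wx": 0,"wy": 0,"wz": 0,"gripper": 0.45},{"tx": 0,"ty": 0,"tz": 2,"wx": 0,"wy": 0,"wz": 0,"gripper": 0.45},{"tx": 0,"ty": 0,"tz": 2,"wx": 0,"wy": 0,"wz": 0,"gripper": 0.45},{"tx": 0,"ty": 0,"tz": 2,"wx": 0,"wy": 0,"wz": 0,"gripper": 0.45}])

```text
time: 30.02
position: [0.5418, 0.1639, 0.0762]
tool_rot: [-3.082, -0.153, -0.489]
ft_force: [-0.4, -0.6, -7.6]
grip_width: 0.574
grip_force: 30.0
```

Call:
jog_arm(increments=[{"tx": 0,"ty": 0,"tz": 1,"wx": 0,"wy": 0,"wz": 0,"gripper": 0.45},{"tx": 0,"ty": 0,"tz": 1,"wx": 0,"wy": 0,"wz": 0,"gripper": 0.45},{"tx": 0,"ty": 0,"tz": 1,"wx": 0,"wy": 0,"wz": 0,"gripper": 0.45},{"tx": 0,"ty": 0,"tz": 1,"wx": 0,"wy": 0,"wz": 0,"gripper": 0.45},{"tx": 0,"ty": 0,"tz": 1,"wx": 0,"wy": 0,"wz": 0,"gripper": 0.45}])

```text
time: 30.43
position: [0.5422, 0.164, 0.0755]
tool_rot: [-3.082, -0.153, -0.49]
ft_force: [-0.6, -0.2, -4.9]
grip_width: 0.572
grip_force: 30.0
```

Contact is starting. One more half-step, then release and retreat.

Call:
jog_arm(increments=[{"tx": 0,"ty": 0,"tz": 1,"wx": 0,"wy": 0,"wz": 0,"gripper": 0.45},{"tx": 0,"ty": 0,"tz": 1,"wx": 0,"wy": 0,"wz": 0,"gripper": 0.45},{"tx": 0,"ty": 0,"tz": 1,"wx": 0,"wy": 0,"wz": 0,"gripper": 0.45},{"tx": 0,"ty": 0,"tz": 1,"wx": 0,"wy": 0,"wz": 0,"gripper": 0.45},{"tx": 0,"ty": 0,"tz": 1,"wx": 0,"wy": 0,"wz": 0,"gripper": 0.45}])

```text
time: 30.85
position: [0.5423, 0.164, 0.0754]
tool_rot: [-3.084, -0.154, -0.489]
ft_force: [-9.7, -2.2, 8.3]
grip_width: 0.572
grip_force: 30.0
```

Call:
jog_arm(increments=[{"tx": 0,"ty": 0,"tz": 0,"wx": 0,"wy": 0,"wz": 0,"gripper": 0.6},{"tx": 0,"ty": 0,"tz": 0,"wx": 0,"wy": 0,"wz": 0,"gripper": 0.7},{"tx": 0,"ty": 0,"tz": 0,"wx": 0,"wy": 0,"wz": 0,"gripper": 0.8},{"tx": 0,"ty": 0,"tz": 0,"wx": 0,"wy": 0,"wz": 0,"gripper": 0.85},{"tx": 0,"ty": 0,"tz": 0,"wx": 0,"wy": 0,"wz": 0,"gripper": 0.85}])

```text
time: 31.27
position: [0.5431, 0.1642, 0.0749]
tool_rot: [-3.082, -0.153, -0.491]
ft_force: [-0.7, 0.4, 0.5]
grip_width: 0.805
grip_force: 0.0
```

Call:
jog_arm(increments=[{"tx": 0,"ty": 0,"tz": 0,"wx": 0,"wy": 0,"wz": 0,"gripper": 0.85},{"tx": 0,"ty": 0,"tz": -5,"wx": 0,"wy": 0,"wz": 0,"gripper": 0.85},{"tx": 0,"ty": 0,"tz": -30,"wx": 0,"wy": 0,"wz": 0,"gripper": 0.85},{"tx": 0,"ty": 0,"tz": -65,"wx": 0,"wy": 0,"wz": 0,"gripper": 0.85},{"tx": 0,"ty": 0,"tz": -100,"wx": 0,"wy": 0,"wz": 0,"gripper": 0.85}])

```text
time: 31.68
position: [0.5102, 0.1615, 0.1697]
tool_rot: [-3.081, -0.155, -0.485]
ft_force: [0.9, -1.2, -0.0]
grip_width: 0.845
grip_force: 0.0
```

Call:
jog_arm(increments=[{"tx": 0,"ty": 40,"tz": -20,"wx": 0,"wy": 0,"wz": 0,"gripper": 0.85},{"tx": 10,"ty": 80,"tz": -30,"wx": 0,"wy": -0.06,"wz": 0,"gripper": 0.85},{"tx": 20,"ty": 120,"tz": -30,"wx": 0,"wy": -0.12,"wz": 0,"gripper": 0.85},{"tx": 30,"ty": 160,"tz": -30,"wx": 0,"wy": -0.2,"wz": 0,"gripper": 0.85},{"tx": 40,"ty": 190,"tz": -30,"wx": 0,"wy": -0.25,"wz": 0,"gripper": 0.85}])

```text
time: 32.1
position: [0.5603, -0.0298, 0.2118]
tool_rot: [-3.135, -0.151, -0.101]
ft_force: [0.9, 0.8, 0.6]
grip_width: 0.849
grip_force: 0.0
```

Call:
jog_arm(increments=[{"tx": 0,"ty": 40,"tz": 0,"wx": 0,"wy": 0,"wz": 0,"gripper": 0.85},{"tx": 0,"ty": 80,"tz": 0,"wx": 0,"wy": 0,"wz": 0,"gripper": 0.85},{"tx": 0,"ty": 110,"tz": 0,"wx": 0,"wy": 0,"wz": 0,"gripper": 0.85},{"tx": 0,"ty": 110,"tz": 0,"wx": 0,"wy": 0,"wz": 0,"gripper": 0.85},{"tx": 0,"ty": 110,"tz": 0,"wx": 0,"wy": 0,"wz": 0,"gripper": 0.85}])

```text
time: 32.52
position: [0.5698, -0.1374, 0.2097]
tool_rot: [-3.131, -0.149, -0.101]
ft_force: [-0.3, 1.4, -0.3]
grip_width: 0.847
grip_force: 0.0
```

```bash
python3 - <<'E'
from h import *
im=vision.get_image("top");c=im["color"]
k=cv2.resize(c[90:310,70:420],(800,503),interpolation=cv2.INTER_CUBIC);f=800/350
for sgn in(1,-1):
    q=proj(im,page(sgn,36)[0]/1000);cv2.circle(k,(int((q[0]-70)*f),int((q[1]-90)*f)),3,(0,0,255),-1)
cv2.imwrite("pics/c4.png",k);s=ctrl.get_state();print(s["time"],s["position"],s["ft_force"])
E
```

```text
32.5667 [ 0.56997402 -0.13480553  0.21001347] [-0.11727963  0.8350862   0.09905029]
```

View pics/c4.png

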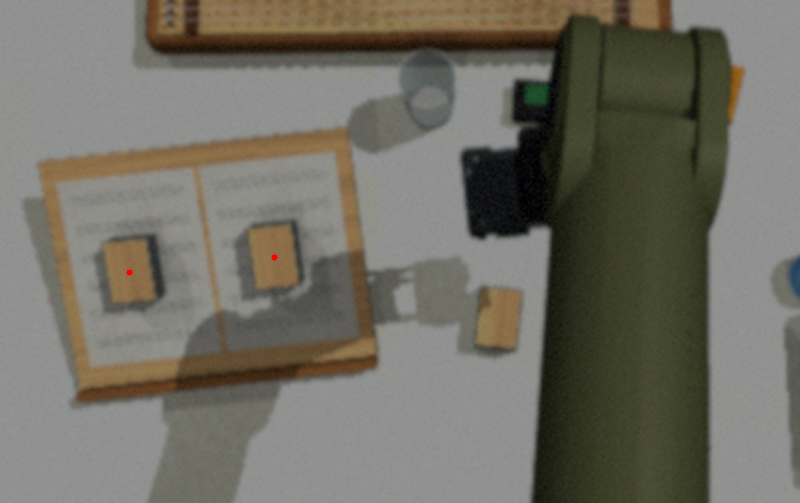

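Both weights lie on the page centres at (130,272) and (274,257), and w2 stands on the table at (498,320). The gripper is clear, so I'll hand the job in.

```bash
python3 -c "
from bench import ctrl
print(ctrl.close_job())"
```

```text
the job is handed in; nothing more can be done
None
```

I've handed the job in (no verdict came back): the two weights that grip lie in the middle of the two pages, and the two slick ones were left standing on the table after dragging at about 2 N against 5 and 7.5 N.

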